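Pack the seed box and hang up its padlock

ROBOT

A 6-joint arm with a two-finger parallel gripper is mounted at the origin on the work surface. World frame = base frame: x ahead of the robot, y to its left, z up, the work surface at z = 0. Lengths are in m, angles in rad, forces in N, time in s.
With the tool pointing down it reaches from about 0.35 to 0.775 m from the base axis. Payload 5.5 kg.
Tool frame: the origin (TCP) lies between the finger pads; the fingertips stand 22 mm ahead of it and the grasp point (between the pads) lies 3 mm ahead of it; z points along the fingers, y is the line along which they close (so a half turn about z gives the same grasp; the last joint's range is limited). The gripper opens to 85 mm and grips with 20 to 120 N. Pads are 22 mm wide; open, the fingers measure 114 mm over their backs; the gripper's body (76 mm by 85 mm) begins 54 mm behind the grasp point. The pads swing forward as they close: fully open they stand 13 mm farther back than shut.
Start: joints at [-1.4, 0.313, 0.046, 1.304, 0, 1.431], TCP at [0.176, -0.547, 0.253] pointing down, gripper open.
Joint ranges: [-2.76, 2.76], [-0.86, 1.69], [-1.03, 1.26], [-2.2, 2.34], [-1.47, 1.5], [-3.14, 3.14]. Speed limits (rad/s): [2.57, 2.57, 3.14, 3.14, 3.14, 3.14].

INTERFACE

Orientations are given as a unit quaternion [w, x, y, z].
In Python, from workcell import env gives the robot as it stands.
- The arm moves only by the tool tcp_steps, called after "Call:" as name(argument=value, ...) on one line, values as JSON. Schema: {"type":"object","properties":{"ticks":{"type":"array","items":{"type":"number"},"minItems":6,"maxItems":48},"finger_gap":{"type":"number"},"squeeze":{"type":"number"},"only":{"type":"string"},"quiet":{"type":"boolean"},"lines":{"type":"string"}},"required":["ticks"],"additionalProperties":false}. ticks is one flat list of numbers that holds 1 to 8 rows one after another, with no inner brackets; each row has 6 numbers: dx, dy, dz in units of 20 mm, then a rotation vector rx, ry, rz in units of 0.05 rad; each row is the pose to reach, as a shift and turn from the pose commanded when the call began, along the tool's axes at that moment; what a row does not reach only later rows make up. A row lasts 1/8 s, in which the tool goes at most 0.0625 m and 0.188 rad, less where a joint would pass 70% of its speed; a pose out of reach is approached as far as the arm can. finger_gap is the finger opening in m, set as the call begins (left out keeps the last). The fingers move at their own pace and stop on an object; squeeze is the grip in N (left out, the last holds). Time passes only in rows, so rows that do not move let the fingers close. The tool returns the time, the measured TCP pose, the force, the opening and the grip force at its end. only (a regular expression) keeps the lines of the reply that match it, lines (a string "A,B") keeps lines A to B, and quiet returns only ok. Input that does not fit is refused with a message, and nothing moves.
- env.get_state(): the state, without advancing time (a new reading comes with each control period).
- env.read_camera(name): name is "scene" or "top" or "wrist"; returns a dict with "image" (420x560x3 uint8, red, green, blue), "K" (3x3 intrinsics, pixels), "R" (3x3) and "t" (3): a world point X has camera coordinates R X + t. Camera axes: x right, y down, z forward; pixel columns grow to the right and rows downward; lengths in m; the calibration is good to about 2 mm. A picture is of the moment at which its call begins. There is no depth.
- env.hand_in(): hands the job in; it is judged then, once.
The state is a dict: "clock": time; "joint_pos": joint angles; "qvel": joint speeds; "tau": joint torques, N m; "tcp_pos": TCP position; "orientation": TCP orientation; "wrist_force": force on the tool from outside, world axes, zero at the start; "ft_torque": the same for the moment, N m; "finger_gap": finger opening in m; "grip_force": force on a finger pad.
Only numpy, scipy, OpenCV 4.12 (cv2) and the standard library are available. Lean on these libraries where they do the work, as an engineer would, in place of code of your own. Each camera call takes 0.05 s, during which the arm holds its last target. There are 200 camera calls.

TASK

Pack up after sowing: seat every seed cassette lying on the board fully down and square in the seed box pocket of its own colour, then swing the box's lid shut without slamming it. Hang the open padlock by its shackle over the bar of the little steel rail, and leave the other things on the board where they are.

Things in the scene. Friction and masses are not known exactly. Their poses are not given: they have to be found in the camera images.
- cassette_red: red plastic seed cassette, 60 g: a flat case 70 mm (its x) by 46 mm (its y) by 20 mm high, with an upright grip fin on top, 44 mm long (along x), 10 mm thick (along y), rising from 20 to 40 mm above the underside; the lowest 4 mm of the case are 2 mm smaller all round. Origin at the underside centre, z up. Either way round fits. May be absent
- cassette_yellow: yellow plastic seed cassette, 60 g: a flat case 70 mm (its x) by 46 mm (its y) by 20 mm high, with an upright grip fin on top, 44 mm long (along x), 10 mm thick (along y), rising from 20 to 40 mm above the underside; the lowest 4 mm of the case are 2 mm smaller all round. Origin at the underside centre, z up. Either way round fits. May be absent
- cassette_blue: blue plastic seed cassette, 60 g: a flat case 70 mm (its x) by 46 mm (its y) by 20 mm high, with an upright grip fin on top, 44 mm long (along x), 10 mm thick (along y), rising from 20 to 40 mm above the underside; the lowest 4 mm of the case are 2 mm smaller all round. Origin at the underside centre, z up. Either way round fits. May be absent
- cassette_green: green plastic seed cassette, 60 g: a flat case 70 mm (its x) by 46 mm (its y) by 20 mm high, with an upright grip fin on top, 44 mm long (along x), 10 mm thick (along y), rising from 20 to 40 mm above the underside; the lowest 4 mm of the case are 2 mm smaller all round. Origin at the underside centre, z up. Either way round fits. May be absent
- pocket_red (a point): centre of the floor of the pocket with red floor (and a red mark on the rim behind it) in the grey insert of the seed box; the pocket is 76 mm (box x) by 52 mm (box y), 16 mm deep, floor 4 mm above the board; axes as the seed box. In a row along box y, 64 mm apart: red, yellow, blue, green towards +y
- pocket_yellow (a point): centre of the floor of the pocket with yellow floor (and a yellow mark on the rim behind it) in the grey insert of the seed box; the pocket is 76 mm (box x) by 52 mm (box y), 16 mm deep, floor 4 mm above the board; axes as the seed box. In a row along box y, 64 mm apart: red, yellow, blue, green towards +y
- pocket_blue (a point): centre of the floor of the pocket with blue floor (and a blue mark on the rim behind it) in the grey insert of the seed box; the pocket is 76 mm (box x) by 52 mm (box y), 16 mm deep, floor 4 mm above the board; axes as the seed box. In a row along box y, 64 mm apart: red, yellow, blue, green towards +y
- pocket_green (a point): centre of the floor of the pocket with green floor (and a green mark on the rim behind it) in the grey insert of the seed box; the pocket is 76 mm (box x) by 52 mm (box y), 16 mm deep, floor 4 mm above the board; axes as the seed box. In a row along box y, 64 mm apart: red, yellow, blue, green towards +y
- seedbox: white polypropylene seed box fixed to the board, 140 mm (x) by 290 mm (y), walls 62 mm high and 4 mm thick, open on top; origin at the underside centre, z up; its front faces -x; the pocket centres lie 6 mm in front of its centre line
- seedlid (a joint): hinge angle of the clear seed box lid, rad: 0 is shut, grows as it opens upward, stands upright at 1.57, at most 1.9; stiff enough to stay wherever it is left, and pushes shut with about 2 N at the free edge
- seedlid_hinge (a point): middle of the lid's hinge line (along box y), on the box's far (+x) rim, 62.5 mm above the board. The lid is a plate 140 mm from hinge to free edge, 290 mm wide, 8 mm thick; its hinge lies on the plate's inner face, its outer face is 8 mm out. Shut, it lies from the hinge towards box -x.
- seedlid_handle (a point): grip point of the lid's white knob, 35 mm out from the outer face, 30 mm from the free edge, in the middle of the width
- padlock: steel padlock, 140 g, upright: body 40 (x) by 20 (y) by 34 mm (z), origin at underside centre. Open shackle, 7 mm round bar in the xz plane, swung outward: fixed leg rises at x = +13 mm to the crown (underside 60.5, top 67.5 mm up), then comes down at x = +39 mm beside the body, ending 41 mm up: a downward hook 19 mm wide and deep inside
- crown (a point): middle of the underside of the shackle's crown: x = +26 mm, y = 0, z = +60.5 mm in the padlock's frame
- lockrail: steel rail fixed to the board: a level round bar 8 mm thick, 180 mm long along its y between two 12 mm posts (114 mm high); origin on the board under the middle of the bar
- bar_mid (a point): middle of the rail's bar, on its axis, 110 mm above the board; y along the bar
- pots: two nested white plastic plant pots, upright, 118 mm across and 130 mm high over all; origin at the underside centre; a bystander
- rake: hand rake with a bamboo handle and four dark steel tines, lying flat, 270 mm long along its x (handle towards -x), 30 mm high; origin on the board 20 mm beyond the handle's tine-side end; a bystander
- twine: upright cork-coloured twine spool, 52 mm across, 50 mm high; origin at the underside centre; a bystander
- jar: glass jar with a green cap, 60 mm across, 75 mm high; origin at the underside centre; a bystander
- claypot: small terracotta pot, 80 mm across the rim, 75 mm high; origin at the underside centre; a bystander

How it is judged:
On the way, in this order (a step that is already met when the one before it is completed fails the run):
1. every cassette on the board sits flat and square in the pocket of its colour (horizontal distance between cassette_red and pocket_red below 0.005 m and z of cassette_red in the frame of pocket_red between -0.003 and 0.003 m and angle between each of cassette_red, cassette_yellow, cassette_blue, cassette_green's own z axis and vertical below 0.06 rad and angle between the x axis of each of cassette_red, cassette_yellow, cassette_blue, cassette_green and the x axis of seedbox, either way round below 0.1 rad and linear speed of each of cassette_red, cassette_yellow, cassette_blue, cassette_green below 0.03 m/s and horizontal distance between cassette_yellow and pocket_yellow below 0.005 m and z of cassette_yellow in the frame of pocket_yellow between -0.003 and 0.003 m and horizontal distance between cassette_blue and pocket_blue below 0.005 m and z of cassette_blue in the frame of pocket_blue between -0.003 and 0.003 m and horizontal distance between cassette_green and pocket_green below 0.005 m and z of cassette_green in the frame of pocket_green between -0.003 and 0.003 m), for 0.2 s.
2. the lid of the packed box is shut (all of step 1 and value of joint seedlid below 0.05 rad), for 0.2 s.
At the end, for the whole second after the job is handed in: Each cassette is in its colour's pocket: within 5 mm of centre, 3 mm of the floor, tilt under 0.06 rad, square within 0.1 rad, at rest. Lid shut within 0.05 rad. Padlock hangs (sway under 0.25 m/s), crown over the bar (20 mm sideways, -8 to +20 mm in height), clear of the board (all of step 2 and x of crown in the frame of bar_mid between -0.02 and 0.02 m and y of crown in the frame of bar_mid between -0.082 and 0.082 m and z of crown in the frame of bar_mid between -0.008 and 0.02 m and height (world z) of padlock above 0.03 m and linear speed of padlock below 0.25 m/s and contact force between padlock and lockrail above 0.3 N); the robot touches nothing.
It fails at once if a bystander is moved by more than 30 mm (distance of any of pots, rake, twine, jar, claypot from where it was at the start of the episode above 0.03 m).
It fails at once if the lid slams down (over 3 rad/s near shut) (velocity of joint seedlid below -3 rad/s and value of joint seedlid below 0.4 rad).
Of cassette_red, cassette_yellow, cassette_blue, cassette_green only 3 to 4 are there at a start; the rules pass over those that are not, and their reading is None.
At some moment in a run one of cassette_red, cassette_yellow, cassette_blue, cassette_green may be knocked a few centimetres aside while the robot is not near it.
It also fails if it takes over 210 s, if anything falls off the work surface, if the arm or the gripper's body presses on something with over 40 N, if the wrist force passes 120 N, or if a joint passes its speed limit or range.

## Working session

There is one attempt and no reset: what is moved stays moved. The work goes in short steps, Python scripts to look and compute and a tool call to move; the robot and the scene stay as the last step left them, time stands still between calls to the robot, and variables do not carry over. Pictures are saved under pics/ and viewed, at most 14 in all, crops included, and the job is handed in when it is done.

```bash
ls; mkdir -p pics; python3 - <<'E'
from workcell import env
import cv2,pickle
for n in ("scene","top"):
    c=env.read_camera(n); cv2.imwrite(f"pics/{n}0.png",c["image"][:,:,::-1]); pickle.dump(c,open(f"{n}0.pkl","wb"))
    print(n,c["K"].tolist(),c["R"].round(3).tolist(),c["t"].round(3).tolist())
s=env.get_state();print(s)
E
```

```text
pics
workcell.py
scene [[457.67369602199597, 0.0, 280.64570323880747], [0.0, 457.67369602199597, 213.44952395654525], [0.0, 0.0, 1.0]] [[-0.916, 0.401, 0.01], [0.318, 0.742, -0.591], [-0.244, -0.538, -0.807]] [0.556, -0.095, 1.303]
top [[539.3008827685177, 0.0, 278.448302053607], [0.0, 539.3008827685177, 218.81065973638016], [0.0, 0.0, 1.0]] [[0.022, -1.0, -0.011], [-0.998, -0.021, -0.061], [0.061, 0.012, -0.998]] [-0.027, 0.578, 1.37]
{'clock': 0.1, 'joint_pos': array([-1.39959889e+00,  3.13939037e-01,  4.50919684e-02,  1.30362139e+00,
        1.52294096e-05,  1.43118309e+00]), 'qvel': array([-0.00058213, -0.00038461,  0.00326941,  0.00041201, -0.00025606,
        0.00068322]), 'tau': array([ 1.77072136e-03, -4.81724310e+01,  2.99244922e+01,  1.25429392e-02,
       -1.80999000e-04, -8.96978385e-07]), 'tcp_pos': array([ 0.17576666, -0.54702779,  0.25248996]), 'orientation': array([-8.36079463e-04,  9.87948529e-01,  1.54780506e-01, -5.58889458e-06]), 'wrist_force': array([ 0.24828412, -0.03347884,  0.07964364]), 'ft_torque': array([-0.02373892, -0.06269655, -0.04636844]), 'grip_force': 0.0, 'finger_gap': 0.08531769369448759}
```

View pics/top0.png

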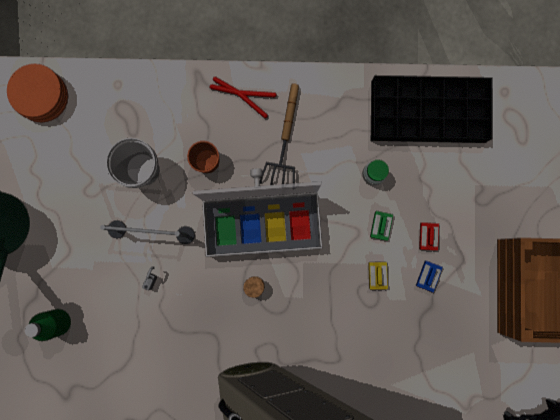

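View pics/scene0.png

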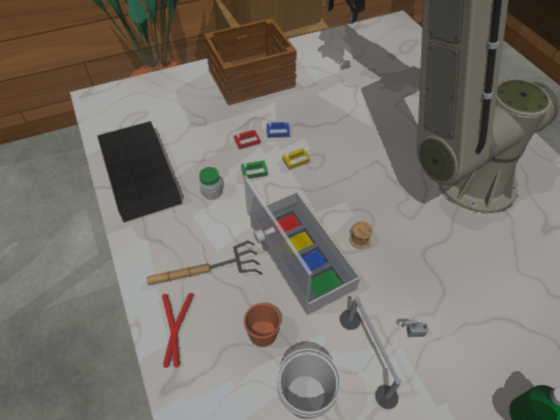

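The top view shows the four cassettes at about (380,225) green, (429,236) red, (378,276) yellow and (430,277) blue. The box is centred near (262,230), the rail bar runs (115,229)-(186,235), and the padlock is near (155,279). I'll enlarge these areas.

```bash
cat > h.py <<'E'
import numpy as np,cv2,pickle
from workcell import env
from scipy.spatial.transform import Rotation as Ro
def ray(c,u,v,z):
    K,R,t=c["K"],c["R"],c["t"]; C=-R.T@t; d=R.T@np.linalg.solve(K,[u,v,1.]); return C+d*(z-C[2])/d[2]
def proj(c,X):
    p=c["K"]@(c["R"]@np.array(X)+c["t"]); return p[:2]/p[2]
def crop(c,name,x0,y0,x1,y1,s):
    im=c["image"][y0:y1,x0:x1,::-1]; im=cv2.convertScaleAbs(cv2.resize(im,None,fx=s,fy=s,interpolation=cv2.INTER_CUBIC),alpha=1.6)
    for i in range((x0+19)//20*20,x1,20): cv2.putText(im,str(i),((i-x0)*s,8),0,.3,(0,0,255)); cv2.line(im,((i-x0)*s,8),((i-x0)*s,14),(0,0,255))
    for j in range((y0+19)//20*20,y1,20): cv2.putText(im,str(j),(0,(j-y0)*s+3),0,.3,(0,0,255)); cv2.line(im,(20,(j-y0)*s),(26,(j-y0)*s),(0,0,255))
    cv2.imwrite("pics/"+name,im)
def go(target,yaw=None):
    """shift & turn in tool axes from current pose; yaw = world yaw of tool y (finger line), tool down"""
    s=env.get_state(); q=s["orientation"]; R=Ro.from_quat([q[1],q[2],q[3],q[0]]); d=R.as_matrix().T@(np.array(target)-s["tcp_pos"])
    w=np.zeros(3)
    if yaw is not None:
        best=None
        for k in range(-2,3):
            y=np.array([np.cos(yaw+k*np.pi),np.sin(yaw+k*np.pi),0]); zz=np.array([0,0,-1.]); M=np.c_[np.cross(y,zz),y,zz]
            r=(R.inv()*Ro.from_matrix(M)).as_rotvec()
            if best is None or np.linalg.norm(r)<np.linalg.norm(best)-.01: best=r
        w=best
    print("d",d.round(4),"rot",w.round(3),"|d|",np.linalg.norm(d).round(3),"q6",s["joint_pos"].round(2))
E
python3 - <<'E'
from h import *
c=pickle.load(open("top0.pkl","rb"))
crop(c,"c1.png",340,195,480,305,5)
crop(c,"c2.png",95,175,335,305,3)
hsv=cv2.cvtColor(c["image"],cv2.COLOR_RGB2HSV)
for n,lo,hi in (("red",175,6),("yellow",20,35),("green",45,80),("blue",100,125)):
    H=hsv[:,:,0]; m=((H>=lo)&(H<=hi)) if lo<hi else ((H>=lo)|(H<=hi)); m=m&(hsv[:,:,1]>120)&(hsv[:,:,2]>50)
    m=m.astype(np.uint8); k,l,st,ce=cv2.connectedComponentsWithStats(m)
    for i in range(1,k):
        if st[i,4]>60:
            r=cv2.minAreaRect(np.argwhere(l==i)[:,::-1].astype(np.float32)); print(n,st[i,4],np.round(r[0],1),np.round(r[1],1),round(r[2],1),ray(c,*r[0],.02).round(3))
E
```

```text
red 572 [241.6  92.4] [64.8 26.4] 24.2 [0.906 0.089 0.02 ]
red 570 [299.6 224.7] [29.1 19.6] 85.6 [ 0.564 -0.069  0.02 ]
red 327 [428.5 236.5] [27. 19.] 90.0 [ 0.541 -0.399  0.02 ]
yellow 568 [275.  226.5] [29.  19.7] 86.2 [ 0.558 -0.006  0.02 ]
yellow 315 [378.  275.5] [27. 18.] 90.0 [ 0.439 -0.271  0.02 ]
green 326 [377.3 169.8] [19.8 19.1] 45.0 [ 0.71  -0.266  0.02 ]
green 198 [381.5 225.6] [17.4 26.4] 10.8 [ 0.566 -0.279  0.02 ]
green 458 [226.5 230.5] [27. 17.] 90.0 [0.545 0.118 0.02 ]
blue 495 [250.4 228.3] [28.8 19.1] 85.2 [0.552 0.057 0.02 ]
blue 257 [428.8 276.1] [18.6 26.6] 20.2 [ 0.44 -0.4   0.02]
```

View pics/c1.png

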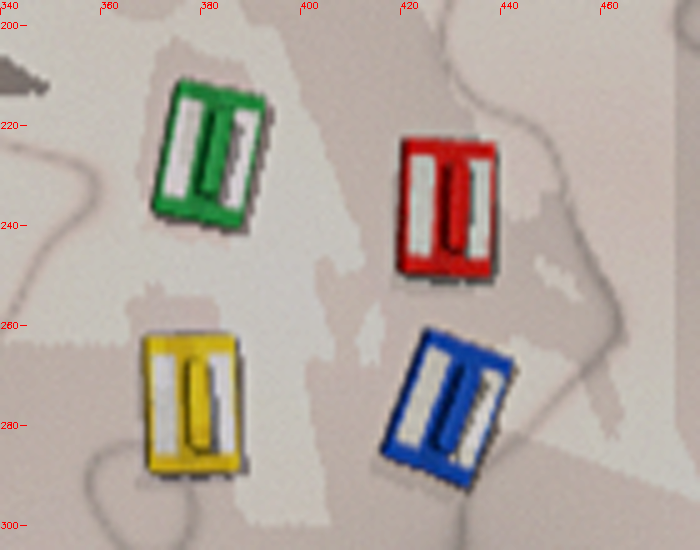

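View pics/c2.png

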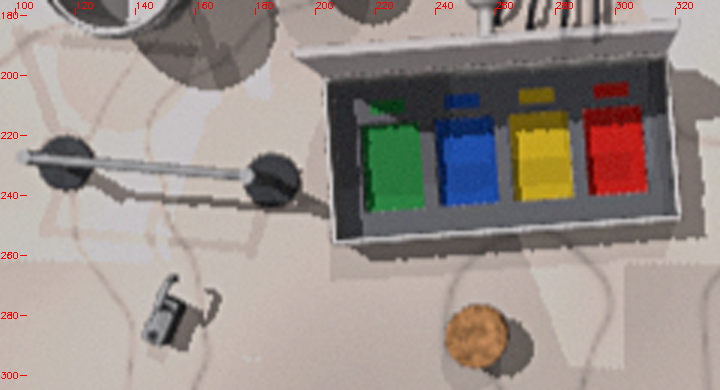

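The crops show cassette cases and fins clearly. The box's rim corners are at full-image (206.7,256), (321.3,247.5) and (204.5,202). The lid is slightly past upright. The rail bar runs from (102,227) to (178,234), and the padlock body is near (150,283) with its shackle towards (153,269).

```bash
python3 - <<'E'
from h import *
from scipy.optimize import least_squares
c=pickle.load(open("top0.pkl","rb"))
C=dict(green=[(180,78),(268,95),(243,232),(153,212)],red=[(402,138),(497,143),(494,278),(398,272)],yellow=[(145,336),(237,334),(242,472),(150,472)],blue=[(427,328),(515,358),(470,488),(382,450)])
F=dict(green=[(217,108),(206,194)],red=[(454,165),(453,252)],yellow=[(198,360),(202,450)],blue=[(466,366),(444,450)])
for n in C:
    P=np.array([ray(c,340+u/5,195+v/5,.02)[:2] for u,v in C[n]]); ax=(P[0]+P[1]-P[2]-P[3])/2; ay=(P[0]+P[3]-P[1]-P[2])/2
    f=np.array([ray(c,340+u/5,195+v/5,.04)[:2] for u,v in F[n]])
    print(n,P.mean(0).round(4),"len",np.linalg.norm(ax).round(4),np.linalg.norm(ay).round(4),"yaw",np.arctan2(ax[1],ax[0]).round(3),"fin",f.mean(0).round(4),np.arctan2(*(f[0]-f[1])[::-1]).round(3))
# box
obs=[((-.07,.145,.062),(335,243)),((-.07,-.145,.062),(679,216)),((.07,.145,.062),(328,80)),
 ((-.044,.122,.02),None)]
obs=[o for o in obs if o[1]]
for k,cr in zip((1.5,.5,-.5,-1.5),[[(424,207),(367,210)],[(498,202),(444,205)],[(573,197),(517,201)],[(648,191),(593,195)]]):
    obs+= [((-.006-.038,.064*k-.026,.02),cr[0]),((-.006-.038,.064*k+.026,.02),cr[1])]
px=np.array([(95+o[1][0]/3,175+o[1][1]/3) for o in obs]); L=np.array([o[0] for o in obs])
def W(p,l): 
    a=p[2]; return np.array([p[0]+np.cos(a)*l[0]-np.sin(a)*l[1],p[1]+np.sin(a)*l[0]+np.cos(a)*l[1],l[2]])
fun=lambda p:(np.array([proj(c,W(p,l)) for l in L])-px).ravel()
for m in (slice(0,3),slice(0,11)):
    f2=lambda p:(np.array([proj(c,W(p,l)) for l in L[m]])-px[m]).ravel()
    r=least_squares(f2,[.57,.03,.0],loss="soft_l1"); print("box",r.x.round(4)); 
print(fun(r.x).reshape(-1,2).round(1).tolist())
for k,n in zip((1.5,.5,-.5,-1.5),("green","blue","yellow","red")): print(n,W(r.x,(-.006,.064*k,.004)).round(4))
print("handle-free edge pts", W(r.x,(.07,0,.0625)))
for n,(u,v) in dict(barA=(102,227),barB=(178,234)).items(): print(n,ray(c,u,v,.11).round(4))
for n,(u,v),z in (("lockbody",(149,286),.034),("crownend1",(153,268),.0675),("legbot",(151,277),.0675)): print(n,ray(c,u,v,z).round(4))
# lid free edge top at height?
for u,v in ((95+297/3,175+53/3),(95+677/3,175+24/3)): print("lidfree",ray(c,u,v,.2).round(3))
s=pickle.load(open("scene0.pkl","rb")); crop(s,"s1.png",395,305,440,345,14); crop(c,"s2.png",135,260,180,300,14)
a=np.hstack([cv2.resize(cv2.imread("pics/s1.png"),(400,356)),cv2.resize(cv2.imread("pics/s2.png"),(400,356))]);cv2.imwrite("pics/lock.png",a)
E
```

```text
green [ 0.5655 -0.2804] len 0.0709 0.0464 yaw -0.179 fin [ 0.5661 -0.277 ] -0.117
red [ 0.5407 -0.4013] len 0.0688 0.0487 yaw -0.021 fin [ 0.5397 -0.3989] -0.007
yellow [ 0.4382 -0.2727] len 0.0695 0.0468 yaw 0.047 fin [ 0.4383 -0.2725] 0.055
blue [ 0.4398 -0.4022] len 0.0682 0.0476 yaw -0.337 fin [ 0.4397 -0.4001] -0.251
box [0.5621 0.0241 0.0999]
box [0.5616 0.0245 0.0938]
[[-0.4, 0.3], [1.5, 0.9], [-1.6, -1.3], [0.8, -0.0], [-0.4, 0.4], [1.1, -0.2], [-1.2, 0.3], [1.0, -0.3], [-0.6, -0.2], [0.9, -0.1], [-1.0, -0.0]]
green [0.5466 0.1195 0.004 ]
blue [0.5526 0.0558 0.004 ]
yellow [ 0.5586 -0.0079  0.004 ]
red [ 0.5646 -0.0716  0.004 ]
handle-free edge pts [0.63126054 0.03106657 0.0625    ]
barA [0.5438 0.4089 0.11  ]
barB [0.5309 0.225  0.11  ]
lockbody [0.4    0.3092 0.034 ]
crownend1 [0.4468 0.2926 0.0675]
legbot [0.4245 0.2967 0.0675]
lidfree [0.622 0.174 0.2  ]
lidfree [ 0.649 -0.109  0.2  ]
```

View pics/lock.png

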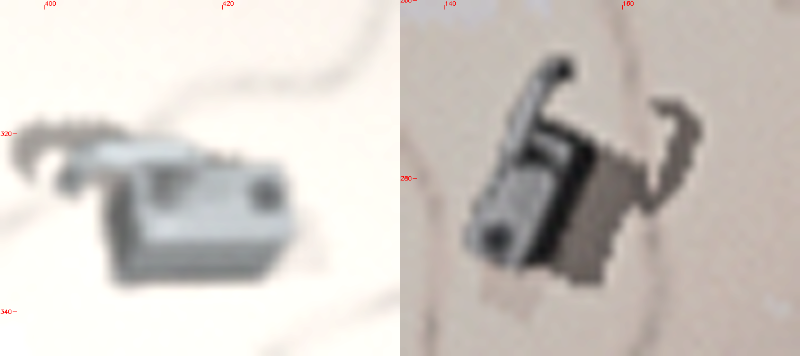

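The padlock body's left edge runs down-left to up-right, with the shackle's crown extending to about (152,268) in the top image. The body centre is at about (149,285). Cassette first: red.

```bash
python3 -c "
from h import *
go([.5405,-.4,.18],-.015+np.pi/2)"
```

```text
d [ 0.3922 -0.0283  0.0726] rot [-0.002  0.     0.326] |d| 0.4 q6 [-1.4   0.31  0.05  1.3   0.    1.43]
```

Careful with the scale: shifts go in units of 20 mm and turns go in units of 0.05 rad. That gives: 0.392 m is 19.6, 0.336 m is 16.8, 0.326 rad is 6.52.

Call:
tcp_steps(ticks=[2.8, -0.2, 0.5, 0, 0, 0.92, 5.6, -0.4, 1, 0, 0, 1.86, 8.4, -0.6, 1.55, 0, 0, 2.8, 11.2, -0.8, 2.05, 0, 0, 3.72, 14, -1, 2.6, 0, 0, 4.66, 16.8, -1.2, 3.1, 0, 0, 5.6, 19.6, -1.4, 3.65, -0.04, 0, 6.52, 19.6, -1.4, 3.65, -0.04, 0, 6.52], finger_gap=0.05, squeeze=30)

```text
clock: 1.1
tcp_pos: [0.5432, -0.3979, 0.1778]
orientation: [-0.0, 1.0, -0.005, -0.001]
wrist_force: [0.1, 0.1, 0.3]
finger_gap: 0.0499
grip_force: 0.0
```

Call:
tcp_steps(ticks=[0, 0, 0, 0, 0, 0, 0, 0, 0, 0, 0, 0])

```text
clock: 1.35
tcp_pos: [0.5393, -0.4018, 0.1807]
orientation: [0.001, 1.0, -0.008, 0.0]
wrist_force: [-0.1, 0.7, 0.1]
finger_gap: 0.0503
grip_force: 0.0
```

```bash
python3 - <<'E'
from h import *
c=env.read_camera("wrist"); pickle.dump(c,open("w1.pkl","wb")); cv2.imwrite("pics/w1.png",c["image"][:,:,::-1])
go([.5405,-.4,.18],-.015+np.pi/2)
E
```

```text
d [ 0.0011 -0.002   0.0009] rot [ 0.003 -0.001 -0.002] |d| 0.002 q6 [-0.76  0.53  0.2   1.24 -0.    2.4 ]
```

View pics/w1.png

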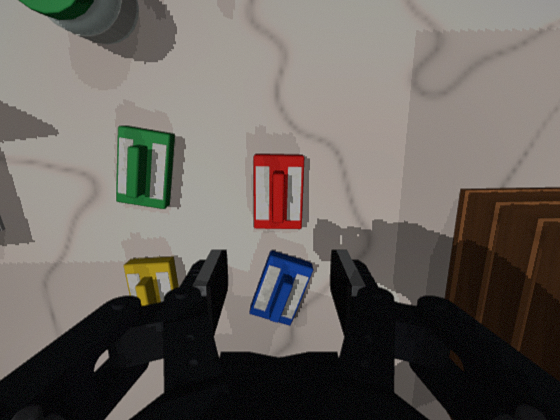

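Wrist view: red's top face is (253,154)-(304,229), blue's corners are (272,248),(313,261),(293,324),(251,310), and green's are (119,126),(173,133),(167,209),(117,202).

```bash
cat >> h.py <<'E'
def cass(c,P,z=.02):
    P=np.array([ray(c,u,v,z)[:2] for u,v in P]); ax=(P[0]+P[1]-P[2]-P[3])/2; ay=(P[0]+P[3]-P[1]-P[2])/2
    yaw=np.arctan2(ax[1],ax[0]); print(P.mean(0).round(4),"len",np.linalg.norm(ax).round(4),np.linalg.norm(ay).round(4),"yaw",yaw.round(3)); return P.mean(0),yaw
E
python3 - <<'E'
from h import *
c=pickle.load(open("w1.pkl","rb"))
p,y=cass(c,[(253,154),(304,154),(303,228.5),(253,228.5)])
cass(c,[(272,248),(313,261),(293,324),(251,310)]); cass(c,[(119,126),(173,133),(167,209),(117,202)])
print(ray(c,280,170,.04),ray(c,280,222,.04))
go([*p,.045],y+np.pi/2)
E
```

```text
[ 0.5436 -0.4014] len 0.0703 0.0465 yaw -0.023
[ 0.4463 -0.4036] len 0.0733 0.0445 yaw -0.298
[ 0.5675 -0.2808] len 0.0697 0.0464 yaw -0.184
[ 0.56761113 -0.40319919  0.04      ] [ 0.52164707 -0.40252136  0.04      ]
d [ 0.0041 -0.001   0.1359] rot [ 0.003 -0.001  0.006] |d| 0.136 q6 [-0.76  0.53  0.2   1.24 -0.    2.4 ]
```

To row units: 0.003 m is 0.15, 0.135 m is 6.75, 0.003 rad is 0.06.

Call:
tcp_steps(ticks=[0.15, -0.05, 2.25, 0, 0, 0, 0.15, -0.05, 4.5, 0, 0, 0, 0.15, -0.05, 6, 0, 0, 0, 0.15, -0.05, 6.75, 0.06, 0, 0.12, 0.15, -0.05, 6.75, 0.06, 0, 0.12, 0.15, -0.05, 6.75, 0.06, 0, 0.12])

```text
clock: 2.15
tcp_pos: [0.5442, -0.4014, 0.0471]
orientation: [0.0, 1.0, -0.011, 0.001]
wrist_force: [0.5, 0.4, 0.9]
finger_gap: 0.0498
grip_force: 0.0
```

Call:
tcp_steps(ticks=[0, 0, 0, 0, 0, 0, 0, 0, 0, 0, 0, 0, 0, 0, 0, 0, 0, 0, 0, 0, 0, 0, 0, 0, 0, 0, 0, 0, 0, 0], finger_gap=0, squeeze=30)

```text
clock: 2.78
tcp_pos: [0.5441, -0.4007, 0.0462]
orientation: [0.0, 1.0, -0.011, 0.001]
wrist_force: [0.1, -0.2, 6.5]
finger_gap: 0.0092
grip_force: 32.9
```

Call:
tcp_steps(ticks=[0, 0, -1.5, 0, 0, 0, 0, 0, -4, 0, 0, 0, 0, 0, -6, 0, 0, 0, 0, 0, -6, 0, 0, 0, 0, 0, -6, 0, 0, 0])

```text
clock: 3.4
tcp_pos: [0.5431, -0.4, 0.1644]
orientation: [-0.001, 1.0, -0.011, -0.0]
wrist_force: [-0.3, -0.2, -1.2]
finger_gap: 0.0091
grip_force: 32.0
```

```bash
python3 - <<'E'
from h import *
c=env.read_camera("wrist"); pickle.dump(c,open("w2.pkl","wb")); cv2.imwrite("pics/w2.png",c["image"][:,:,::-1])
go([.5646,-.0716,.17],.094+np.pi/2)
E
```

```text
d [ 0.0148 -0.3285 -0.0055] rot [-0.003  0.002 -0.115] |d| 0.329 q6 [-0.75  0.54  0.18  1.21  0.    2.41]
```

View pics/w2.png

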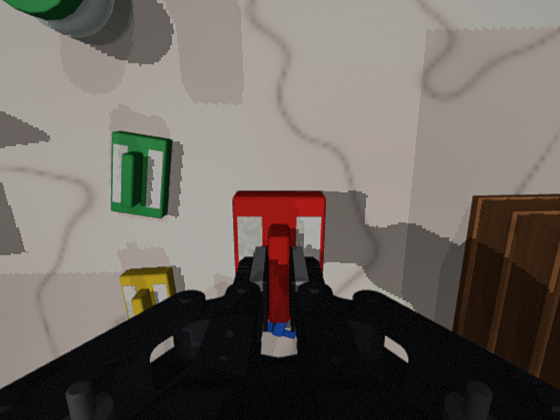

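Red is held, and its front top corners are at about (234,192) and (325,192).

```bash
python3 - <<'E'
from h import *
c=pickle.load(open("w2.pkl","rb"))
a,b=ray(c,233.5,191.5,.138),ray(c,325.5,191.5,.138); print(a,b,np.linalg.norm(a-b)); m=(a+b)/2-env.get_state()["tcp_pos"]; print("cassette centre rel TCP x",m[0]-.035,m[1])
E
```

```text
[ 0.57966291 -0.37832623  0.138     ] [ 0.57877494 -0.42269921  0.138     ] 0.04438187044725241
cassette centre rel TCP x 0.001421787756043874 -0.0008149303804901309
```

Call:
tcp_steps(ticks=[0.1, -2.5, -1, 0, 0, -0.4, 0.25, -5, -1.5, 0, 0, -0.8, 0.35, -7.5, -1.5, 0, 0, -1.2, 0.45, -10, -1.5, 0, 0, -1.6, 0.55, -12.5, -1.5, 0, 0, -2, 0.65, -14.5, -1.5, 0, 0, -2.3, 0.7, -16.4, -1.5, -0.06, 0.04, -2.3, 0.7, -16.4, -1.5, -0.06, 0.04, -2.3])

```text
clock: 4.45
tcp_pos: [0.5632, -0.0699, 0.1938]
orientation: [0.0, 0.999, 0.049, -0.001]
wrist_force: [-0.9, 0.1, -0.9]
finger_gap: 0.0091
grip_force: 32.0
```

Call:
tcp_steps(ticks=[0, 0, 0, 0, 0, 0, 0, 0, 0, 0, 0, 0, 0, 0, 0, 0, 0, 0])

```text
clock: 4.82
tcp_pos: [0.5643, -0.0738, 0.1953]
orientation: [0.001, 0.999, 0.046, 0.001]
wrist_force: [0.1, 0.3, -0.3]
finger_gap: 0.009
grip_force: 32.0
```

```bash
python3 - <<'E'
from h import *
c=env.read_camera("wrist"); pickle.dump(c,open("w3.pkl","wb")); cv2.imwrite("pics/w3.png",cv2.convertScaleAbs(c["image"][:,:,::-1],alpha=1.4))
go([.5646,-.0716,.07],.094+np.pi/2)
E
```

```text
d [ 1.000e-04 -2.400e-03  1.254e-01] rot [ 0.002 -0.002 -0.002] |d| 0.125 q6 [-0.27  0.32 -0.08  1.16 -0.    2.78]
```

View pics/w3.png

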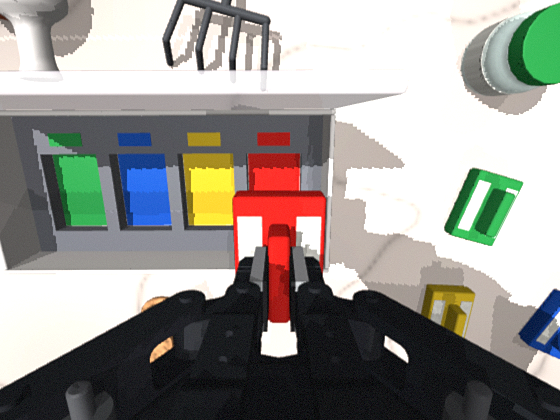

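Wrist view over the box: the rear edge of the pockets is at row ≈153.5, and the right edges at the rear are red 300.5, yellow 235, blue 171 and green 105. The front edge is at row ≈228.

```bash
python3 - <<'E'
from h import *
c=pickle.load(open("w3.pkl","rb"))
for n,u in (("red",300.5),("yellow",235),("blue",171),("green",105)):
    print(n,ray(c,u,153.5,.02).round(4))
A=ray(c,300.5,153.5,.02);B=ray(c,105,153.5,.02);print(np.linalg.norm(A-B),"yaw",np.arctan2(-(B-A)[0],(B-A)[1]))
F=ray(c,237.5,228,.02);G=ray(c,235,153.5,.02);print("depth",F,np.linalg.norm(F-G))
a=.094;R=np.array([[np.cos(a),-np.sin(a)],[np.sin(a),np.cos(a)]])
for n,u in (("red",300.5),("yellow",235),("blue",171),("green",105)):
    print(n,(ray(c,u,153.5,.02)[:2]+R@[-.038,.026]).round(4))
# red cassette held, front corners at z tcp-.0462+.02
z=.1953-.0262; p=[ray(c,u,191.5,z) for u in (233.5,325.5)]; print((p[0]+p[1])/2, (np.mean(p,0)[:2]+R@[-.035,0]))
print(ray(c,206,133,.02),ray(c,273,133,.02))
E
```

```text
red [ 0.6047 -0.0905  0.02  ]
yellow [ 0.599  -0.0295  0.02  ]
blue [0.5935 0.0302 0.02  ]
green [0.5878 0.0916 0.02  ]
0.18290468128193624 yaw 0.09273108806898388
depth [ 0.52545331 -0.03602161  0.02      ] 0.07385947414910268
red [ 0.5644 -0.0682]
yellow [ 0.5587 -0.0071]
blue [0.5532 0.0525]
green [0.5475 0.1139]
[ 0.60043669 -0.07041068  0.1691    ] [ 0.56559121 -0.07369584]
[ 0.61522233 -0.00187409  0.02      ] [ 0.62093854 -0.06323965  0.02      ]
```

Call:
tcp_steps(ticks=[0, -0.135, 2, 0, 0, 0, 0, -0.135, 4, 0, 0, 0, 0, -0.135, 5.5, 0.04, -0.04, -0.04, 0, -0.135, 6.1, 0.04, -0.04, -0.04, 0, -0.135, 6.5, 0.04, -0.04, -0.04, 0, -0.135, 6.8, 0.04, -0.04, -0.04, 0, -0.135, 7.05, 0.04, -0.04, -0.04, 0, -0.135, 7.05, 0.04, -0.04, -0.04])

```text
clock: 5.88
tcp_pos: [0.5646, -0.0704, 0.0548]
orientation: [0.0, 0.999, 0.048, 0.0]
wrist_force: [-0.7, 0.0, -0.1]
finger_gap: 0.0091
grip_force: 32.0
```

```bash
python3 -c "
from h import *
go([.564,-.071,.05],.094+np.pi/2); print(env.get_state()['wrist_force'],env.get_state()['ft_torque'])"
```

```text
d [-0.0007  0.0005  0.0048] rot [ 0.    -0.     0.002] |d| 0.005 q6 [-0.27  0.44 -0.29  0.85 -0.    2.78]
[-0.68476227  0.02607356 -0.12436506] [ 0.02432703 -0.00854211  0.02965252]
```

In the pocket with no contact force. Lower further, release and retract.

To row units: 0.0055 m is 0.275, 0.004 m is 0.2.

Call:
tcp_steps(ticks=[0, 0, 0.1, 0, 0, 0, 0, 0, 0.2, 0, 0, 0, 0, 0, 0.275, 0, 0, 0, 0, 0, 0.275, 0, 0, 0])

```text
clock: 6.38
tcp_pos: [0.5647, -0.0705, 0.0502]
orientation: [0.0, 0.999, 0.048, 0.0]
wrist_force: [-2.5, 0.2, 7.1]
finger_gap: 0.0096
grip_force: 33.1
```

Call:
tcp_steps(ticks=[0, 0, 0, 0, 0, 0, 0, 0, 0, 0, 0, 0], finger_gap=0.03)

```text
clock: 6.62
tcp_pos: [0.5646, -0.0704, 0.0491]
orientation: [0.0, 0.999, 0.048, 0.0]
wrist_force: [0.8, 0.6, 0.7]
finger_gap: 0.0298
grip_force: 0.0
```

Call:
tcp_steps(ticks=[0, 0, -1.5, 0, 0, 0, 0, 0, -4, 0, 0, 0, 0, 0, -7, 0, 0, 0, 0, 0, -7, 0, 0, 0, 0, 0, -7, 0, 0, 0])

```text
clock: 7.25
tcp_pos: [0.5645, -0.0704, 0.1889]
orientation: [0.0, 0.999, 0.048, 0.0]
wrist_force: [-0.4, 0.2, -1.2]
finger_gap: 0.0301
grip_force: 0.0
```

```bash
python3 - <<'E'
from h import *
c=env.read_camera("wrist"); pickle.dump(c,open("w4.pkl","wb"))
t=env.read_camera("top"); pickle.dump(t,open("t4.pkl","wb"));
a=cv2.convertScaleAbs(c["image"][:,:,::-1],alpha=1.4)[100:340,150:560]
b=t["image"][190:310,335:485,::-1]
a=cv2.resize(a,None,fx=1.5,fy=1.5,interpolation=2); crop(t,"tc.png",340,195,480,295,4); b=cv2.imread("pics/tc.png")
o=np.zeros((600,800,3),np.uint8); o[:200,:]=cv2.resize(a,(800,468))[:200] if 0 else 0
a=cv2.resize(c["image"][100:340,150:560,::-1],(400,234)); a=cv2.convertScaleAbs(a,alpha=1.4)
o=np.zeros((400,960,3),np.uint8); o[:234,:400]=a; o[:400,400:960]=b; cv2.imwrite("pics/m4.png",cv2.resize(o,(800,333)))
E
```

```text
(no output)
```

View pics/m4.png

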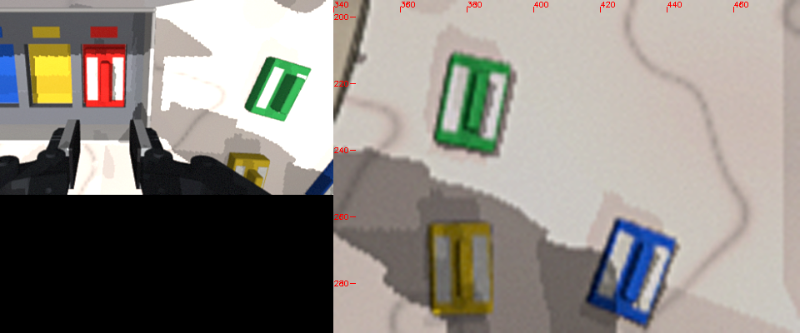

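Red is seated in its pocket (fin centred, case inside the rim), and the other three haven't moved. I'll write a silhouette-matching locator to save on viewing.

```bash
cat >> h.py <<'E'
from scipy.optimize import least_squares
HUE=dict(red=(175,6),yellow=(20,35),green=(45,85),blue=(100,125))
def feat(hull):
    m=cv2.moments(hull.astype(np.float32).reshape(-1,1,2)); return np.array([m["m10"]/m["m00"],m["m01"]/m["m00"],.5*np.arctan2(2*m["mu11"],m["mu20"]-m["mu02"])]),m["m00"]
def det(c,n,guess):
    """cassette pose by silhouette hull matching, near guess (x,y,yaw)"""
    hsv=cv2.cvtColor(c["image"],cv2.COLOR_RGB2HSV); H=hsv[:,:,0]; lo,hi=HUE[n]
    m=((H>=lo)&(H<=hi)) if lo<hi else ((H>=lo)|(H<=hi)); m=(m&(hsv[:,:,1]>110)&(hsv[:,:,2]>35)).astype(np.uint8)
    u,v=proj(c,(guess[0],guess[1],.02)); k,l,st,ce=cv2.connectedComponentsWithStats(m)
    ok=[i for i in range(1,k) if st[i,4]>60]; i=min(ok,key=lambda i:np.hypot(*(ce[i]-(u,v))))
    q,A=feat(cv2.convexHull(np.argwhere(l==i)[:,::-1].astype(np.float32)))
    def mod(p):
        co,s=np.cos(p[2]),np.sin(p[2]); P=[(sx*a,sy*b,z) for a,b,z in ((.035,.023,.02),(.035,.023,.004),(.033,.021,0),(.022,.005,.04)) for sx in(-1,1) for sy in(-1,1)]
        return feat(cv2.convexHull(np.array([proj(c,(p[0]+co*x-s*y,p[1]+s*x+co*y,z)) for x,y,z in P],np.float32)))
    def f(p):
        d=mod(p)[0]-q; d[2]=50*((d[2]+np.pi/2)%np.pi-np.pi/2); return d
    r=least_squares(f,guess,diff_step=1e-3,x_scale=[.1,.1,1]); print(n,r.x.round(4),"res",np.abs(r.fun).max().round(3),"area ratio",round(A/mod(r.x)[1],3)); return r.x
E
python3 - <<'E'
from h import *
t=pickle.load(open("t4.pkl","rb"))
for n,g in (("green",(.566,-.28,-.18)),("yellow",(.438,-.2725,.05)),("blue",(.44,-.402,-.3))): det(t,n,g)
go([.438,-.272,.18],.05+np.pi/2)
E
```

```text
green [ 0.5667 -0.2795 -0.1882] res 0.0 area ratio 0.872
yellow [ 0.439  -0.2712  0.0374] res 0.0 area ratio 0.921
blue [ 0.4397 -0.4025 -0.3143] res 0.0 area ratio 0.876
d [-0.1442  0.189   0.0076] rot [-0.001  0.003  0.046] |d| 0.238 q6 [-0.27  0.33 -0.1   1.15 -0.    2.78]
```

Call:
tcp_steps(ticks=[-1.8, 2.35, 0.1, 0, 0, 0.2, -3.6, 4.7, 0.2, 0, 0, 0.4, -5.4, 7.1, 0.3, 0, 0, 0.7, -7.2, 9.45, 0.4, 0, 0.06, 0.92, -7.2, 9.45, 0.4, 0, 0.06, 0.92, -7.2, 9.45, 0.4, 0, 0.06, 0.92, -7.2, 9.45, 0.4, 0, 0.06, 0.92], finger_gap=0.05)

```text
clock: 8.22
tcp_pos: [0.4397, -0.2709, 0.1805]
orientation: [-0.001, 1.0, 0.026, 0.001]
wrist_force: [1.9, 0.0, 0.1]
finger_gap: 0.05
grip_force: 0.0
```

```bash
python3 - <<'E'
from h import *
c=env.read_camera("wrist"); pickle.dump(c,open("w5.pkl","wb"))
p=det(c,"yellow",(.4385,-.272,.04)); det(c,"green",(.5667,-.2795,-.188)); go([p[0],p[1],.046],p[2]+np.pi/2)
E
```

```text
yellow [ 0.4397 -0.2713  0.0469] res 0.0 area ratio 0.959
green [ 0.5666 -0.2789 -0.2365] res 0.0 area ratio 0.927
d [-0.0006  0.0004  0.1347] rot [-0.001 -0.003  0.005] |d| 0.135 q6 [-0.71  0.23 -0.24  1.09  0.    2.38]
```

To row units: 0.134 m is 6.7, 0.125 m is 6.25, 0.005 rad is 0.1.

Call:
tcp_steps(ticks=[0, 0, 2.5, 0, 0, 0, 0, 0, 5, 0, 0, 0, 0, 0, 6.25, 0, -0.06, 0.1, 0, 0, 6.7, 0, -0.06, 0.1, 0, 0, 6.7, 0, -0.06, 0.1, 0, 0, 6.7, 0, -0.06, 0.1])

```text
clock: 9.02
tcp_pos: [0.4408, -0.2727, 0.0484]
orientation: [0.001, 1.0, 0.023, 0.001]
wrist_force: [-0.3, 0.8, 0.9]
finger_gap: 0.0501
grip_force: 0.0
```

Call:
tcp_steps(ticks=[0, 0, 0, 0, 0, 0, 0, 0, 0, 0, 0, 0, 0, 0, 0, 0, 0, 0, 0, 0, 0, 0, 0, 0], finger_gap=0, squeeze=30)

```text
clock: 9.52
tcp_pos: [0.44, -0.2725, 0.0477]
orientation: [0.0, 1.0, 0.022, 0.001]
wrist_force: [-0.6, 0.6, 4.9]
finger_gap: 0.0089
grip_force: 34.5
```

Call:
tcp_steps(ticks=[0, 0, -1.5, 0, 0, 0, 0, 0, -4, 0, 0, 0, 0, 0, -6.5, 0, 0, 0, 0, 0, -6.5, 0, 0, 0, 0, 0, -6.5, 0, 0, 0])

```text
clock: 10.15
tcp_pos: [0.4393, -0.272, 0.1764]
orientation: [-0.0, 1.0, 0.022, -0.0]
wrist_force: [-0.1, -0.3, -1.1]
finger_gap: 0.0091
grip_force: 33.8
```

```bash
python3 - <<'E'
from h import *
go([.559,-.0073,.17],.094+np.pi/2)
E
```

```text
d [ 0.1314 -0.2591  0.0065] rot [-0.     0.    -0.049] |d| 0.291 q6 [-0.71  0.24 -0.25  1.09  0.    2.39]
```

Call:
tcp_steps(ticks=[1.3, -2.6, 0.05, 0, 0, -0.2, 2.6, -5.2, 0.1, 0, 0, -0.4, 3.95, -7.8, 0.15, 0, 0, -0.6, 5.25, -10.4, 0.2, 0, 0, -0.8, 6.55, -12.95, 0.3, 0, 0, -0.98, 6.55, -12.95, 0.3, 0, 0, -0.98, 6.55, -12.95, 0.3, 0, 0, -0.98, 6.55, -12.95, 0.3, 0, 0, -0.98])

```text
clock: 11.15
tcp_pos: [0.558, -0.0088, 0.1703]
orientation: [0.0, 0.999, 0.046, -0.001]
wrist_force: [0.7, -0.3, -0.5]
finger_gap: 0.0088
grip_force: 33.8
```

```bash
python3 - <<'E'
from h import *
go([.559,-.0073,.0555],.094+np.pi/2)
E
```

```text
d [ 0.0013 -0.0014  0.1148] rot [-0.     0.002 -0.002] |d| 0.115 q6 [-0.16  0.32 -0.15  1.1  -0.    2.89]
```

To row units: -0.001 m is -0.05, 0.001 m is 0.05, -0.002 rad is -0.04.

Call:
tcp_steps(ticks=[0.05, -0.05, 2.5, 0, 0, 0, 0.05, -0.05, 4.5, 0, 0, 0, 0.05, -0.05, 5.1, 0, 0, -0.04, 0.05, -0.05, 5.4, 0, 0, -0.04, 0.05, -0.05, 5.7, 0, 0, -0.04, 0.05, -0.05, 5.7, 0, 0, -0.04, 0.05, -0.05, 5.7, 0, 0, -0.04])

```text
clock: 12.02
tcp_pos: [0.5605, -0.0066, 0.058]
orientation: [0.0, 0.999, 0.048, 0.001]
wrist_force: [-0.1, -0.5, -1.7]
finger_gap: 0.0086
grip_force: 33.8
```

Call:
tcp_steps(ticks=[0, 0, 0.1, 0, 0, 0, 0, 0, 0.2, 0, 0, 0, 0, 0, 0.275, 0, 0, 0, 0, 0, 0.275, 0, 0, 0])

```text
clock: 12.52
tcp_pos: [0.5598, -0.0065, 0.0518]
orientation: [0.0, 0.999, 0.048, 0.0]
wrist_force: [-0.6, 0.2, 1.7]
finger_gap: 0.0093
grip_force: 34.1
```

Call:
tcp_steps(ticks=[0, 0, 0, 0, 0, 0, 0, 0, 0, 0, 0, 0], finger_gap=0.03)

```text
clock: 12.78
tcp_pos: [0.56, -0.0066, 0.0516]
orientation: [0.0, 0.999, 0.048, 0.0]
wrist_force: [0.5, -0.4, 1.0]
finger_gap: 0.03
grip_force: 0.0
```

Call:
tcp_steps(ticks=[0, 0, -1.5, 0, 0, 0, 0, 0, -4, 0, 0, 0, 0, 0, -6.5, 0, 0, 0, 0, 0, -6.5, 0, 0, 0, 0, 0, -6.5, 0, 0, 0])

```text
clock: 13.4
tcp_pos: [0.5597, -0.0066, 0.1813]
orientation: [0.0, 0.999, 0.048, 0.0]
wrist_force: [0.5, -0.2, -0.9]
finger_gap: 0.03
grip_force: 0.0
```

```bash
python3 - <<'E'
from h import *
c=env.read_camera("wrist"); pickle.dump(c,open("w6.pkl","wb"))
t=env.read_camera("top"); g=det(t,"green",(.5665,-.279,-.2)); det(t,"blue",(.44,-.4025,-.31)); go([g[0],g[1],.18],g[2]+np.pi/2)
E
```

```text
green [ 0.5668 -0.2794 -0.1787] res 0.0 area ratio 0.877
blue [ 0.4396 -0.4019 -0.3526] res 0.0 area ratio 0.894
d [-0.0182  0.2724 -0.    ] rot [-0.     0.003  0.274] |d| 0.273 q6 [-0.16  0.32 -0.13  1.13 -0.    2.89]
```

Call:
tcp_steps(ticks=[-0.2, 2.7, 0, 0, 0, 1.1, -0.35, 5.4, 0, 0, 0, 2.2, -0.55, 8.1, 0, 0, 0, 3.3, -0.75, 10.85, 0, 0, 0, 4.4, -0.9, 13.6, 0, 0, 0.06, 5.48, -0.9, 13.6, 0, 0, 0.06, 5.48, -0.9, 13.6, 0, 0, 0.06, 5.48, -0.9, 13.6, 0, 0, 0.06, 5.48], finger_gap=0.05)

```text
clock: 14.5
tcp_pos: [0.5676, -0.2775, 0.181]
orientation: [-0.001, 0.996, -0.088, 0.001]
wrist_force: [0.9, -0.0, -1.2]
finger_gap: 0.0498
grip_force: 0.0
```

```bash
python3 - <<'E'
from h import *
c=env.read_camera("wrist")
p=det(c,"green",(.5667,-.279,-.18)); go([p[0],p[1],.0465],p[2]+np.pi/2)
E
```

```text
green [ 0.5673 -0.279  -0.1945] res 0.0 area ratio 0.928
d [-0.0006  0.0017  0.1348] rot [-0.001 -0.002  0.018] |d| 0.135 q6 [-0.58  0.45  0.07  1.19  0.    2.74]
```

Call:
tcp_steps(ticks=[0, 0.05, 2.5, 0, 0, 0.2, 0, 0.05, 5, 0, 0, 0.2, 0, 0.05, 6.25, 0, 0, 0.28, 0, 0.05, 6.7, 0, 0, 0.28, 0, 0.05, 6.7, 0, 0, 0.28, 0, 0.05, 6.7, 0, 0, 0.28])

```text
clock: 15.3
tcp_pos: [0.5693, -0.2804, 0.0494]
orientation: [0.001, 0.995, -0.096, 0.003]
wrist_force: [-0.4, -0.2, -0.4]
finger_gap: 0.0499
grip_force: 0.0
```

Call:
tcp_steps(ticks=[0, 0, 0, 0, 0, 0, 0, 0, 0, 0, 0, 0, 0, 0, 0, 0, 0, 0, 0, 0, 0, 0, 0, 0], finger_gap=0, squeeze=30)

```text
clock: 15.8
tcp_pos: [0.5685, -0.2802, 0.0483]
orientation: [0.0, 0.995, -0.096, 0.002]
wrist_force: [-0.6, 1.0, 4.9]
finger_gap: 0.0093
grip_force: 34.5
```

Call:
tcp_steps(ticks=[0, 0, -1.5, 0, 0, 0, 0, 0, -4, 0, 0, 0, 0, 0, -6.5, 0, 0, 0, 0, 0, -6.5, 0, 0, 0, 0, 0, -6.5, 0, 0, 0])

```text
clock: 16.42
tcp_pos: [0.5674, -0.2799, 0.177]
orientation: [-0.0, 0.995, -0.096, 0.001]
wrist_force: [-0.3, 0.2, -2.1]
finger_gap: 0.0092
grip_force: 33.8
```

```bash
python3 - <<'E'
from h import *
go([.547,.120,.17],.094+np.pi/2)
E
```

```text
d [-0.0965 -0.3886  0.007 ] rot [-0.    -0.003 -0.286] |d| 0.4 q6 [-0.59  0.45  0.06  1.18  0.    2.75]
```

To row units: 0.001 m is 0.05, -0.388 m is -19.4, -0.12 rad is -2.4.

Call:
tcp_steps(ticks=[-0.7, -2.75, 0.05, 0, 0, -0.8, -1.4, -5.5, 0.1, 0, 0, -1.6, -2.05, -8.3, 0.15, 0, 0, -2.4, -2.75, -11.1, 0.2, 0, 0, -3.2, -3.45, -13.85, 0.25, 0, 0, -4, -4.15, -16.65, 0.3, 0, 0, -4.8, -4.8, -19.4, 0.35, 0, -0.06, -5.72, -4.8, -19.4, 0.35, 0, -0.06, -5.72])

```text
clock: 17.42
tcp_pos: [0.5456, 0.1227, 0.1682]
orientation: [-0.0, 0.999, 0.05, -0.002]
wrist_force: [0.3, -0.9, -1.2]
finger_gap: 0.0089
grip_force: 33.8
```

Call:
tcp_steps(ticks=[0, 0, 0, 0, 0, 0, 0, 0, 0, 0, 0, 0])

```text
clock: 17.68
tcp_pos: [0.5475, 0.1178, 0.1697]
orientation: [0.0, 0.999, 0.046, -0.001]
wrist_force: [0.7, 0.3, 0.2]
finger_gap: 0.0092
grip_force: 33.8
```

```bash
python3 - <<'E'
from h import *
go([.5475,.120,.056],.094+np.pi/2)
E
```

```text
d [ 0.0004 -0.0022  0.1137] rot [ 0.     0.001 -0.002] |d| 0.114 q6 [ 0.07  0.32 -0.15  1.1  -0.    3.12]
```

To row units: 0.114 m is 5.7, 0.108 m is 5.4.

Call:
tcp_steps(ticks=[0, -0.05, 2.5, 0, 0, 0, 0, -0.05, 4.5, 0, 0, 0, 0, -0.05, 5.1, 0, 0, 0, 0, -0.05, 5.4, 0, 0, 0, 0, -0.05, 5.7, 0, 0, 0, 0, -0.05, 5.7, 0, 0, 0, 0, -0.05, 5.7, 0, 0, 0])

```text
clock: 18.55
tcp_pos: [0.5483, 0.1203, 0.0574]
orientation: [0.0, 0.999, 0.047, 0.001]
wrist_force: [-1.3, 0.1, -0.5]
finger_gap: 0.0089
grip_force: 33.8
```

Call:
tcp_steps(ticks=[0, 0, 0.1, 0, 0, 0, 0, 0, 0.2, 0, 0, 0, 0, 0, 0.275, 0, 0, 0, 0, 0, 0.275, 0, 0, 0])

```text
clock: 19.05
tcp_pos: [0.5476, 0.1204, 0.0523]
orientation: [-0.0, 0.999, 0.047, 0.0]
wrist_force: [-3.9, -0.4, 9.7]
finger_gap: 0.0089
grip_force: 35.1
```

Call:
tcp_steps(ticks=[0, 0, 0, 0, 0, 0, 0, 0, 0, 0, 0, 0], finger_gap=0.03)

```text
clock: 19.3
tcp_pos: [0.5476, 0.1202, 0.0509]
orientation: [0.0, 0.999, 0.047, 0.0]
wrist_force: [0.8, -0.1, 0.2]
finger_gap: 0.0299
grip_force: 0.0
```

Call:
tcp_steps(ticks=[0, 0, -1.5, 0, 0, 0, 0, 0, -4, 0, 0, 0, 0, 0, -6.5, 0, 0, 0, 0, 0, -6.5, 0, 0, 0, 0, 0, -6.5, 0, 0, 0])

```text
clock: 19.92
tcp_pos: [0.5474, 0.1201, 0.1805]
orientation: [0.0, 0.999, 0.047, -0.0]
wrist_force: [0.8, -0.8, -0.2]
finger_gap: 0.0302
grip_force: 0.0
```

```bash
python3 - <<'E'
from h import *
t=env.read_camera("top"); g=det(t,"blue",(.44,-.4025,-.31)); go([g[0],g[1],.18],-.33+np.pi/2)
E
```

```text
blue [ 0.4396 -0.4019 -0.3457] res 0.0 area ratio 0.893
d [-0.1555  0.5097  0.    ] rot [0.    0.002 0.424] |d| 0.533 q6 [ 0.07  0.32 -0.13  1.12 -0.    3.12]
```

To row units: 0.46 m is 23, 0.416 m is 20.8, 0.424 rad is 8.48.

Call:
tcp_steps(ticks=[-0.9, 3, 0, 0, 0, 1, -1.8, 6, 0, 0, 0, 2, -2.7, 9, 0, 0, 0, 3, -3.6, 12, 0, 0, 0, 4, -4.5, 15, 0, 0, 0, 5, -5.4, 17.9, 0, 0, 0, 6, -6.3, 20.8, 0, 0, 0, 7.2, -7, 23, 0, 0, 0, 8.48], finger_gap=0.05)

```text
clock: 20.98
tcp_pos: [0.4496, -0.3527, 0.1788]
orientation: [-0.001, 0.986, -0.166, -0.001]
wrist_force: [1.2, 1.5, -0.6]
finger_gap: 0.0502
grip_force: 0.0
```

Call:
tcp_steps(ticks=[0, 0, 0, 0, 0, 0, 0, 0, 0, 0, 0, 0])

```text
clock: 21.22
tcp_pos: [0.4504, -0.3499, 0.1793]
orientation: [-0.001, 0.986, -0.164, -0.001]
wrist_force: [-0.3, -0.2, -0.3]
finger_gap: 0.05
grip_force: 0.0
```

```bash
python3 - <<'E'
from h import *
c=env.read_camera("wrist")
go([.4396,-.402,.18],-.33+np.pi/2)
E
```

```text
d [ 0.0063  0.0534 -0.0003] rot [-0.002  0.002  0.001] |d| 0.054 q6 [-0.8   0.34 -0.1   1.13  0.    2.67]
```

Careful with the scale: shifts go in units of 20 mm and turns go in units of 0.05 rad. That gives: 0.053 m is 2.65, 0.006 m is 0.3.

Call:
tcp_steps(ticks=[0.3, 2.65, 0, 0, 0, 0, 0.3, 2.65, 0, 0, 0, 0, 0.3, 2.65, 0, 0, 0, 0, 0.3, 2.65, 0, 0, 0, 0])

```text
clock: 21.78
tcp_pos: [0.4401, -0.4014, 0.181]
orientation: [-0.0, 0.987, -0.163, -0.0]
wrist_force: [-0.2, -0.0, 1.2]
finger_gap: 0.05
grip_force: 0.0
```

```bash
python3 - <<'E'
from h import *
c=env.read_camera("wrist")
p=det(c,"blue",(.44,-.402,-.33)); go([p[0],p[1],.0465],p[2]+np.pi/2)
E
```

```text
blue [ 0.4408 -0.4018 -0.341 ] res 0.0 area ratio 0.941
d [7.000e-04 1.000e-04 1.346e-01] rot [-0.     0.     0.013] |d| 0.135 q6 [-0.87  0.38 -0.03  1.16  0.    2.6 ]
```

To row units: 0.134 m is 6.7, 0.125 m is 6.25, 0.013 rad is 0.26.

Call:
tcp_steps(ticks=[0.05, 0, 2.5, 0, 0, 0.2, 0.05, 0, 5, 0, 0, 0.26, 0.05, 0, 6.25, 0, 0, 0.26, 0.05, 0, 6.7, 0, 0, 0.26, 0.05, 0, 6.7, 0, 0, 0.26, 0.05, 0, 6.7, 0, 0, 0.26])

```text
clock: 22.58
tcp_pos: [0.4416, -0.4041, 0.0486]
orientation: [0.001, 0.985, -0.171, 0.001]
wrist_force: [0.0, 0.2, -0.0]
finger_gap: 0.0498
grip_force: 0.0
```

Call:
tcp_steps(ticks=[0, 0, 0, 0, 0, 0, 0, 0, 0, 0, 0, 0, 0, 0, 0, 0, 0, 0, 0, 0, 0, 0, 0, 0], finger_gap=0, squeeze=30)

```text
clock: 23.08
tcp_pos: [0.441, -0.4036, 0.0477]
orientation: [0.0, 0.985, -0.171, 0.001]
wrist_force: [-0.1, 1.3, 5.3]
finger_gap: 0.0091
grip_force: 34.1
```

Call:
tcp_steps(ticks=[0, 0, -1.5, 0, 0, 0, 0, 0, -4, 0, 0, 0, 0, 0, -6.5, 0, 0, 0, 0, 0, -6.5, 0, 0, 0, 0, 0, -6.5, 0, 0, 0])

```text
clock: 23.7
tcp_pos: [0.4404, -0.4031, 0.1764]
orientation: [-0.0, 0.985, -0.171, -0.0]
wrist_force: [-0.1, -0.3, -0.9]
finger_gap: 0.009
grip_force: 33.4
```

```bash
python3 - <<'E'
from h import *
go([.553,.0563,.17],.094+np.pi/2)
E
```

```text
d [-0.0486 -0.4705  0.0066] rot [-0.     0.    -0.437] |d| 0.473 q6 [-0.88  0.39 -0.04  1.15  0.    2.61]
```

To row units: -0.47 m is -23.5, -0.41 m is -20.5, -0.055 rad is -1.1.

Call:
tcp_steps(ticks=[-0.3, -2.9, 0.05, 0, 0, -1.1, -0.6, -5.8, 0.1, 0, 0, -2.2, -0.9, -8.7, 0.15, 0, 0, -3.3, -1.2, -11.6, 0.2, 0, 0, -4.4, -1.5, -14.5, 0.25, 0, 0, -5.5, -1.8, -17.5, 0.3, 0, 0, -6.6, -2.1, -20.5, 0.35, 0, 0, -7.7, -2.45, -23.5, 0.35, 0, 0, -8.74])

```text
clock: 24.7
tcp_pos: [0.5516, 0.0577, 0.1677]
orientation: [-0.0, 0.999, 0.048, -0.002]
wrist_force: [0.3, -0.9, -1.4]
finger_gap: 0.0092
grip_force: 33.4
```

Call:
tcp_steps(ticks=[0, 0, 0, 0, 0, 0, 0, 0, 0, 0, 0, 0, 0, 0, 0, 0, 0, 0])

```text
clock: 25.08
tcp_pos: [0.5521, 0.0545, 0.1691]
orientation: [0.0, 0.999, 0.046, -0.001]
wrist_force: [-0.1, -0.3, -1.3]
finger_gap: 0.0086
grip_force: 33.4
```

```bash
python3 - <<'E'
from h import *
go([.553,.0563,.056],.094+np.pi/2)
E
```

```text
d [ 0.0013 -0.0017  0.1131] rot [ 0.     0.002 -0.002] |d| 0.113 q6 [-0.05  0.31 -0.16  1.1  -0.    3.  ]
```

Call:
tcp_steps(ticks=[0.05, -0.05, 2.5, 0, 0, 0, 0.05, -0.05, 4.5, 0, 0, 0, 0.05, -0.05, 5.1, 0, 0, 0, 0.05, -0.05, 5.4, 0, 0, 0, 0.05, -0.05, 5.65, 0, 0, 0, 0.05, -0.05, 5.65, 0, 0, 0, 0.05, -0.05, 5.65, 0, 0, 0])

```text
clock: 25.95
tcp_pos: [0.5543, 0.0569, 0.0579]
orientation: [0.0, 0.999, 0.047, 0.001]
wrist_force: [0.0, 0.2, -0.1]
finger_gap: 0.0092
grip_force: 33.4
```

Call:
tcp_steps(ticks=[0, 0, 0.1, 0, 0, 0, 0, 0, 0.2, 0, 0, 0, 0, 0, 0.275, 0, 0, 0, 0, 0, 0.275, 0, 0, 0])

```text
clock: 26.45
tcp_pos: [0.5536, 0.0569, 0.0517]
orientation: [-0.0, 0.999, 0.047, 0.0]
wrist_force: [-1.5, 0.7, 2.1]
finger_gap: 0.0089
grip_force: 33.8
```

Call:
tcp_steps(ticks=[0, 0, 0, 0, 0, 0, 0, 0, 0, 0, 0, 0], finger_gap=0.03)

```text
clock: 26.7
tcp_pos: [0.5538, 0.0568, 0.0514]
orientation: [0.0, 0.999, 0.047, 0.0]
wrist_force: [0.2, 0.8, -0.4]
finger_gap: 0.0296
grip_force: 0.0
```

Call:
tcp_steps(ticks=[0, 0, -1.5, 0, 0, 0, 0, 0, -4, 0, 0, 0, -1, 1, -6.5, 0, 0, 0, -3, 1.5, -8.5, 0, 0, 0, -4.5, 1.5, -10, 0, 0, 0, -4.5, 1.5, -10, 0, 0, 0, -4.5, 1.5, -10, 0, 0, 0])

```text
clock: 27.58
tcp_pos: [0.4672, 0.0185, 0.2512]
orientation: [0.0, 0.999, 0.047, 0.0]
wrist_force: [0.3, -0.3, 0.1]
finger_gap: 0.0302
grip_force: 0.0
```

```bash
python3 - <<'E'
from h import *
c=env.read_camera("wrist"); pickle.dump(c,open("w7.pkl","wb"))
cv2.imwrite("pics/w7.png",cv2.resize(cv2.convertScaleAbs(c["image"][:300,:,::-1],alpha=1.3),(800,429)))
E
```

```text
(no output)
```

View pics/w7.png

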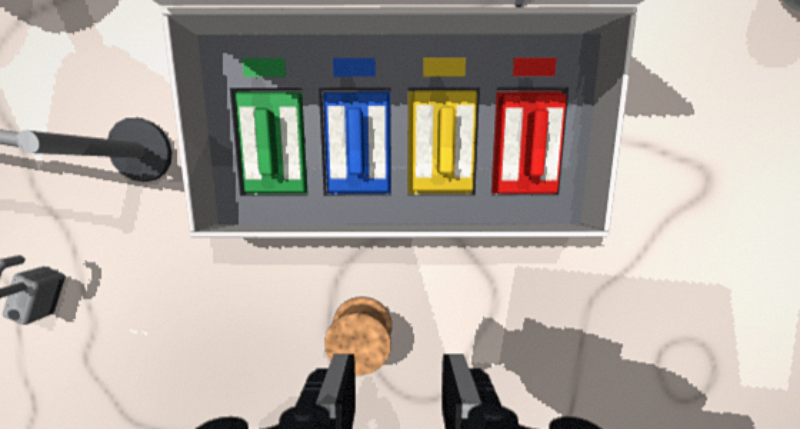

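All four cassettes sit square in their own pockets (fins at about x=263, 355, 446 and 537 in the view, gaps even all round). Now for the lid: go over it, then behind it off to the side of the knob, with fingers closed.

To row units: 0.212 m is 10.6, 0.067 m is 3.35.

Call:
tcp_steps(ticks=[1.5, 1, -1, 0, 0, 0, 4.25, 2.25, -1.25, 0, 0, 0, 6.75, 3.35, -1.25, 0, 0, 0, 8.75, 3.35, -1.25, 0, 0, 0, 10.6, 3.35, -1.25, 0, 0, 0, 10.6, 3.35, -1.25, 0, 0, 0, 10.6, 3.35, -1.25, 0, 0, 0, 10.6, 3.35, -1.25, 0, 0, 0], finger_gap=0, squeeze=30)

```text
clock: 28.62
tcp_pos: [0.6834, -0.0282, 0.2765]
orientation: [0.0, 0.999, 0.047, -0.0]
wrist_force: [0.0, 0.2, -0.3]
finger_gap: -0.0001
grip_force: 0.0
```

```bash
python3 - <<'E'
from h import *
c=env.read_camera("scene"); pickle.dump(c,open("s8.pkl","wb")); crop(c,"s8.png",180,120,420,320,3)
go([.5622+.117*.9956+.065*.0939,.025+.117*.0939-.065*.9956,.276],.094+np.pi/2)
E
```

```text
d [0.0013 0.0006 0.001 ] rot [ 0. -0. -0.] |d| 0.002 q6 [-0.16  0.54  0.45  1.48 -0.    2.89]
```

View pics/s8.png

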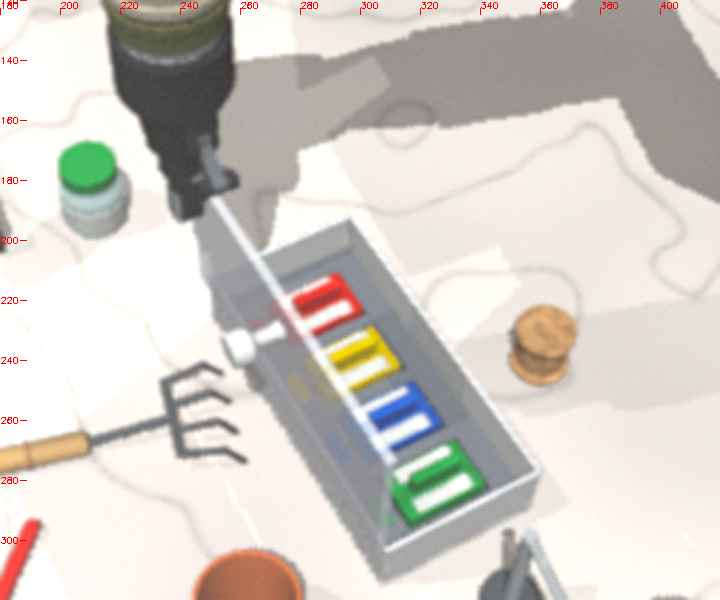

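The fingers stand above and behind the lid near its red end, clear of the knob at about (262,235). Descend, then approach gently.

Call:
tcp_steps(ticks=[0, 0, 1.5, 0, 0, 0, 0, 0, 3, 0, 0, 0, 0, 0, 4, 0, 0, 0, 0, 0, 4, 0, 0, 0, 0, 0, 4, 0, 0, 0])

```text
clock: 29.3
tcp_pos: [0.6844, -0.0284, 0.1982]
orientation: [0.0, 0.999, 0.047, 0.001]
wrist_force: [-0.1, -0.6, 0.1]
finger_gap: 0.0001
grip_force: 0.0
```

Call:
tcp_steps(ticks=[-0.4, 0, 0, 0, 0, 0, -0.8, 0, 0, 0, 0, 0, -1.2, 0, 0, 0, 0, 0, -1.6, 0, 0, 0, 0, 0, -1.6, 0, 0, 0, 0, 0])

```text
clock: 29.92
tcp_pos: [0.6517, -0.0314, 0.1969]
orientation: [0.0, 0.999, 0.047, 0.0]
wrist_force: [-0.3, -0.4, 0.0]
finger_gap: 0.0003
grip_force: 0.0
```

To row units: -0.08 m is -4, -0.062 m is -3.1.

Call:
tcp_steps(ticks=[-0.5, 0, 0.05, 0, 0, 0, -1, 0, 0.15, 0, 0, 0, -1.5, 0, 0.25, 0, 0, 0, -2.05, 0, 0.35, 0, 0, 0, -2.6, 0, 0.55, 0, 0, 0, -3.1, 0, 0.8, 0, 0, 0, -3.55, 0, 1.1, 0, 0, 0, -4, 0, 1.4, 0, 0, 0])

```text
clock: 30.92
tcp_pos: [0.572, -0.0388, 0.1681]
orientation: [-0.0, 0.999, 0.047, 0.0]
wrist_force: [2.0, -0.1, 0.3]
finger_gap: 0.0001
grip_force: 0.5
```

Call:
tcp_steps(ticks=[-0.4, 0, 0.4, 0, 0, 0, -0.75, 0, 0.8, 0, 0, 0, -1.05, 0, 1.25, 0, 0, 0, -1.35, 0, 1.7, 0, 0, 0, -1.6, 0, 2.2, 0, 0, 0, -1.6, 0, 2.2, 0, 0, 0])

```text
clock: 31.68
tcp_pos: [0.5395, -0.0416, 0.1233]
orientation: [-0.0, 0.999, 0.047, -0.001]
wrist_force: [-0.1, 0.7, -0.4]
finger_gap: -0.0003
grip_force: 0.0
```

```bash
python3 - <<'E'
from h import *
c=env.read_camera("top"); pickle.dump(c,open("s9.pkl","wb")); crop(c,"s9.png",190,160,340,270,5)
E
```

```text
(no output)
```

View pics/s9.png

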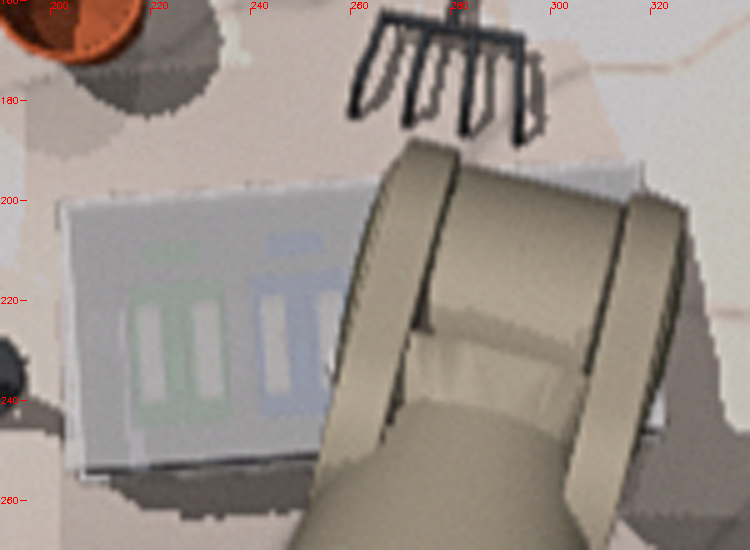

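The lid is following and is already low (its free edge is near the front wall, row ≈253). Press it the rest of the way.

To row units: 0.033 m is 1.65, 0.032 m is 1.6.

Call:
tcp_steps(ticks=[-0.15, 0, 0.35, 0, 0, 0, -0.3, 0, 0.7, 0, 0, 0, -0.45, 0, 1.05, 0, 0, 0, -0.5, 0, 1.3, 0, 0, 0, -0.5, 0, 1.5, 0, 0, 0, -0.5, 0, 1.6, 0, 0, 0, -0.5, 0, 1.65, 0, 0, 0, -0.5, 0, 1.65, 0, 0, 0])

```text
clock: 32.72
tcp_pos: [0.5305, -0.0427, 0.0925]
orientation: [0.0, 0.999, 0.047, 0.0]
wrist_force: [-3.3, 0.2, 8.8]
finger_gap: 0.0004
grip_force: 4.2
```

Call:
tcp_steps(ticks=[0, 0, 0.05, 0, 0, 0, 0, 0, 0.1, 0, 0, 0, 0, 0, 0.1, 0, 0, 0])

```text
clock: 33.1
tcp_pos: [0.5306, -0.0427, 0.0923]
orientation: [0.0, 0.999, 0.047, 0.001]
wrist_force: [-9.4, 0.8, 21.9]
finger_gap: -0.0002
grip_force: 10.9
```

The lid is shut (firm contact at z=0.092, which matches 62.5+8+22 mm). Now the padlock: retreat, then hover by it with a half-turned wrist (needed for the last joint's range).

To row units: -0.25 m is -12.5, -0.22 m is -11, -0.25 rad is -5.

Call:
tcp_steps(ticks=[0, 0, -1.5, 0, 0, 0, 0, 0, -4, 0, 0, 0, -1, -1.5, -6.5, 0, 0, -2, -2, -4, -7.5, 0, 0, -5, -3, -6.5, -8, 0, 0, -8.4, -4, -9, -8, 0, 0, -12, -4.5, -11, -8, 0, 0, -15.6, -5, -12.5, -8, 0, 0, -19], finger_gap=0.05, squeeze=30)

```text
clock: 34.1
tcp_pos: [0.4072, 0.1984, 0.2498]
orientation: [0.0, 0.865, 0.502, 0.001]
wrist_force: [1.7, 0.1, -0.1]
finger_gap: 0.0499
grip_force: 0.0
```

```bash
python3 - <<'E'
from h import *
c=env.read_camera("top"); pickle.dump(c,open("t10.pkl","wb"))
go([.43,.30,.24],2.81+np.pi/2)
E
```

```text
d [ 0.0986 -0.0277  0.01  ] rot [-2.00e-03 -1.00e-03  1.39e+00] |d| 0.103 q6 [ 0.28  0.08 -0.26  1.24  0.    2.36]
```

Call:
tcp_steps(ticks=[1.2, -0.45, 0, 0, 0, -3.6, 2.4, -0.9, 0, 0, 0, -7.2, 3.6, -1.35, 0, 0, 0, -10.8, 4.85, -1.8, 0, 0, 0, -14.4, 4.85, -1.8, 0, 0, 0, -18, 4.85, -1.8, 0, 0, 0, -21.6, 4.85, -1.8, 0, 0, 0, -25.2, 4.85, -1.8, 0, 0, 0, -28.8])

```text
clock: 35.15
tcp_pos: [0.4257, 0.2987, 0.2494]
orientation: [0.0, 0.32, 0.947, -0.0]
wrist_force: [-0.0, -0.4, -0.2]
finger_gap: 0.0499
grip_force: 0.0
```

Call:
tcp_steps(ticks=[0, 0, 0, 0, 0, -3.4, 0, 0, 0, 0, 0, -6.2, 0, 0, 0, 0, 0, -6.2, 0, 0, 0, 0, 0, -6.2])

```text
clock: 35.65
tcp_pos: [0.4256, 0.2987, 0.2494]
orientation: [0.0, 0.174, 0.985, -0.0]
wrist_force: [0.3, 0.5, -0.1]
finger_gap: 0.0501
grip_force: 0.0
```

```bash
python3 - <<'E'
from h import *
c=env.read_camera("wrist"); pickle.dump(c,open("w11.pkl","wb"))
c2=pickle.load(open("t10.pkl","rb"))
cv2.imwrite("pics/w11.png",cv2.convertScaleAbs(cv2.resize(c["image"][90:290,160:420,::-1],(780,600),interpolation=2),alpha=1.3))
go([.42,.303,.24],2.81+np.pi/2)
E
```

```text
d [0.0067 0.0021 0.0094] rot [ 0.     0.    -0.018] |d| 0.012 q6 [ 0.46  0.21 -0.1   1.26 -0.    0.81]
```

View pics/w11.png

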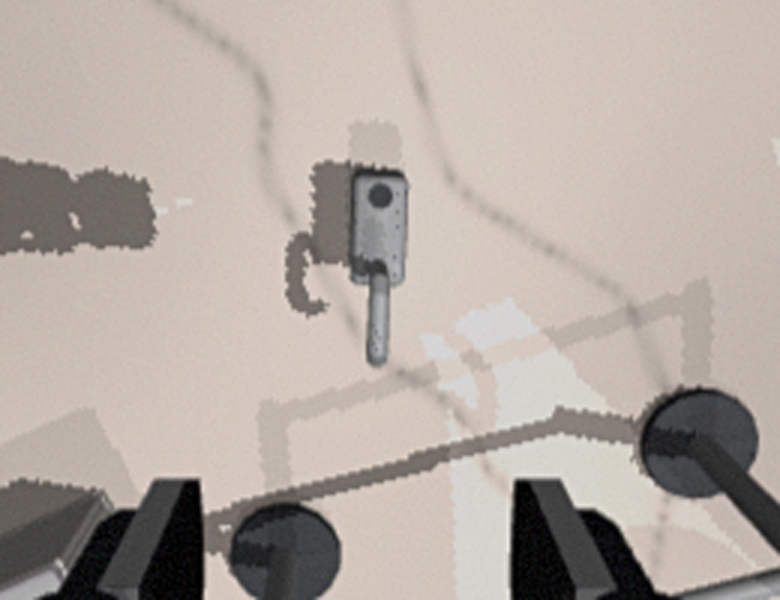

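The padlock body's top corners in the crop are at (354,172), (407,172), (404,284) and (352,282). The shackle end is at (376,363), and the rail's post discs are centred at (286,556) and (699,442).

```bash
python3 - <<'E'
from h import *
c=pickle.load(open("w11.pkl","rb")); r=lambda u,v,z:ray(c,160+u/3,90+v/3,z)
P=[r(u,v,.034)[:2] for u,v in ((354,172),(407,172),(404,284),(352,282))]; P=np.array(P)
ax=(P[2]+P[3]-P[0]-P[1])/2; ay=(P[1]+P[2]-P[0]-P[3])/2; print("body",P.mean(0).round(4),"len",np.linalg.norm(ax).round(4),np.linalg.norm(ay).round(4),"yaw",np.arctan2(ax[1],ax[0]).round(3))
s=r(376,363,.0625)-r(380,262,.05); e=r(376,360,.06); print("shackle end",e.round(4), "yaw from body",np.arctan2(*(e[:2]-P.mean(0))[::-1]).round(3),np.linalg.norm(e[:2]-P.mean(0)))
a,b=r(699,442,.002),r(286,556,.002); print("posts wrist",a.round(4),b.round(4),np.linalg.norm(a-b).round(4),"mid",((a+b)/2).round(4),"yaw",np.arctan2(-(a-b)[0],(a-b)[1]).round(4))
t=pickle.load(open("top0.pkl","rb")); q=lambda u,v,z:ray(t,95+u/3,175+v/3,z)
a,b=q(66,163,.002),q(271,180,.002); print("posts top",a.round(4),b.round(4),np.linalg.norm(a-b).round(4),"mid",((a+b)/2).round(4),np.arctan2(-(a-b)[0],(a-b)[1]).round(4))
a,b=q(20,157,.11),q(247,175,.11); print("bar top",a.round(4),b.round(4),np.linalg.norm(a-b).round(4),"mid",((a+b)/2).round(4),np.arctan2(-(a-b)[0],(a-b)[1]).round(4))
s0=pickle.load(open("scene0.pkl","rb"))
E
```

```text
body [0.4103 0.314 ] len 0.0398 0.0188 yaw -0.365
shackle end [0.4488 0.2985 0.06  ] yaw from body -0.384 0.04151943062537223
posts wrist [0.5452 0.4087 0.002 ] [0.5353 0.2273 0.002 ] 0.1817 mid [0.5402 0.318  0.002 ] yaw -0.0544
posts top [0.5428 0.4061 0.002 ] [0.5318 0.2272 0.002 ] 0.1793 mid [0.5373 0.3167 0.002 ] -0.0613
bar top [0.543  0.4096 0.11  ] [0.5324 0.2267 0.11  ] 0.1833 mid [0.5377 0.3181 0.11  ] -0.0577
```

```bash
python3 -c "
from h import *
go([.4047,.3162,.10],2.772+np.pi/2)"
```

```text
d [0.0257 0.0093 0.1494] rot [0.   0.   0.02] |d| 0.152 q6 [ 0.46  0.21 -0.1   1.26 -0.    0.81]
```

Call:
tcp_steps(ticks=[1.3, 0.45, 2.5, 0, 0, 0.4, 1.3, 0.45, 5, 0, 0, 0.4, 1.3, 0.45, 7.5, 0, 0, 0.4, 1.3, 0.45, 7.5, 0, 0, 0.4, 1.3, 0.45, 7.5, 0, 0, 0.4], finger_gap=0.05, squeeze=40)

```text
clock: 36.33
tcp_pos: [0.4051, 0.3165, 0.101]
orientation: [0.001, 0.183, 0.983, 0.0]
wrist_force: [0.7, 1.3, 0.6]
finger_gap: 0.0499
grip_force: 0.0
```

```bash
python3 -c "
from h import *
go([.4047,.3162,.030],2.772+np.pi/2)
print(env.get_state()['tcp_pos'])"
```

```text
d [ 0.0004 -0.0006  0.071 ] rot [0.001 0.001 0.001] |d| 0.071 q6 [ 0.51  0.3  -0.37  0.9  -0.    0.88]
[0.40514158 0.31653856 0.10099892]
```

To row units: 0.071 m is 3.55, 0.055 m is 2.75.

Call:
tcp_steps(ticks=[0, 0, 1.5, 0, 0, 0, 0, 0, 2.75, 0, 0, 0, 0, 0, 3.55, 0, 0, 0, 0, 0, 3.55, 0, 0, 0, 0, 0, 3.55, 0, 0, 0])

```text
clock: 36.95
tcp_pos: [0.4059, 0.3169, 0.0305]
orientation: [0.002, 0.183, 0.983, 0.001]
wrist_force: [-0.6, 0.6, 0.2]
finger_gap: 0.0501
grip_force: 0.0
```

Call:
tcp_steps(ticks=[0, 0, 0, 0, 0, 0, 0, 0, 0, 0, 0, 0, 0, 0, 0, 0, 0, 0, 0, 0, 0, 0, 0, 0], finger_gap=0, squeeze=60)

```text
clock: 37.45
tcp_pos: [0.405, 0.3165, 0.0296]
orientation: [0.001, 0.183, 0.983, 0.001]
wrist_force: [-0.6, -0.9, 7.3]
finger_gap: 0.0193
grip_force: 59.5
```

Call:
tcp_steps(ticks=[0, 0, -1.5, 0, 0, 0, 0, 0, -4, 0, 0, 0, 0, 0, -6.5, 0, 0, 0, 0, 0, -8.5, 0, 0, 0, 0, 0, -8.5, 0, 0, 0, 0, 0, -8.5, 0, 0, 0])

```text
clock: 38.2
tcp_pos: [0.4037, 0.3158, 0.1978]
orientation: [-0.0, 0.183, 0.983, -0.0]
wrist_force: [-0.0, -1.0, -1.7]
finger_gap: 0.0192
grip_force: 58.8
```

```bash
cat >> h.py <<'E'
def hang(b,phi=.55,bar=(.538,.3175,.110),yaw=-.058,lx=.0275+.0058,lz=.0565-.0296):
    h=np.array([np.cos(yaw),np.sin(yaw),0]); up=np.array([0,0,1.])
    X=np.cos(phi)*h+np.sin(phi)*up; Z=-np.sin(phi)*h+np.cos(phi)*up; Y=np.cross(Z,X)
    T=np.array(bar)-X*lx-Z*(lz-b); M=np.c_[-X,Y,-Z]
    s=env.get_state(); q=s["orientation"]; R=Ro.from_quat([q[1],q[2],q[3],q[0]])
    print("TCP",T.round(4),"now",s["tcp_pos"].round(4),"d",(R.as_matrix().T@(T-s["tcp_pos"])).round(4),"rot",(R.inv()*Ro.from_matrix(M)).as_rotvec().round(4),"q",s["joint_pos"].round(2),"F",s["wrist_force"].round(1))
E
python3 -c "
from h import *
hang(.09);hang(.07);hang(0)"
```

```text
TCP [0.4767 0.3211 0.1464] now [0.4037 0.3158 0.1978] d [-0.0663  0.0312  0.0514] rot [-0.0857 -0.5459 -0.3018] q [ 0.51  0.22 -0.22  1.13 -0.    0.88] F [-0.  -1.  -1.7]
TCP [0.4872 0.3205 0.1293] now [0.4037 0.3158 0.1978] d [-0.0762  0.0344  0.0684] rot [-0.0857 -0.5459 -0.3018] q [ 0.51  0.22 -0.22  1.13 -0.    0.88] F [-0.  -1.  -1.7]
TCP [0.5237 0.3183 0.0697] now [0.4037 0.3158 0.1978] d [-0.1111  0.0455  0.1281] rot [-0.0857 -0.5459 -0.3018] q [ 0.51  0.22 -0.22  1.13 -0.    0.88] F [-0.  -1.  -1.7]
```

To row units: -0.066 m is -3.3, -0.052 m is -2.6, -0.546 rad is -10.92.

Call:
tcp_steps(ticks=[-0.65, 0.3, 0.5, -0.34, -2.2, -1.2, -1.3, 0.6, 1, -0.68, -4.4, -2.4, -1.95, 0.9, 1.5, -1.02, -6.6, -3.6, -2.6, 1.2, 2.05, -1.36, -8.8, -4.8, -3.3, 1.55, 2.55, -1.72, -10.92, -6.04, -3.3, 1.55, 2.55, -1.72, -10.92, -6.04, -3.3, 1.55, 2.55, -1.72, -10.92, -6.04, -3.3, 1.55, 2.55, -1.72, -10.92, -6.04])

```text
clock: 39.2
tcp_pos: [0.4777, 0.3217, 0.1483]
orientation: [0.272, 0.028, 0.962, -0.007]
wrist_force: [0.8, -0.3, -1.1]
finger_gap: 0.0191
grip_force: 58.8
```

```bash
python3 -c "
from h import *
hang(.09);hang(.04)"
```

```text
TCP [0.4767 0.3211 0.1464] now [0.4777 0.3217 0.1483] d [ 0.0018 -0.0007  0.0011] rot [ 0.001   0.0008 -0.0013] q [ 0.61  0.12 -0.63  0.38 -0.33  0.59] F [ 0.8 -0.3 -1.1]
TCP [0.5028 0.3195 0.1038] now [0.4777 0.3217 0.1483] d [ 0.0019 -0.0007  0.0511] rot [ 0.001   0.0008 -0.0013] q [ 0.61  0.12 -0.63  0.38 -0.33  0.59] F [ 0.8 -0.3 -1.1]
```

To row units: 0.057 m is 2.85, 0.052 m is 2.6.

Call:
tcp_steps(ticks=[0.05, 0, 0.75, 0, 0, 0, 0.05, 0, 1.5, 0, 0, 0, 0.05, 0, 2.1, 0, 0, 0, 0.05, 0, 2.6, 0, 0, 0, 0.05, 0, 2.85, 0, 0, 0, 0.05, 0, 2.85, 0, 0, 0, 0.05, 0, 2.85, 0, 0, 0])

```text
clock: 40.08
tcp_pos: [0.5059, 0.3197, 0.0987]
orientation: [0.272, 0.028, 0.962, -0.007]
wrist_force: [0.2, -0.3, -0.6]
finger_gap: 0.0188
grip_force: 58.8
```

```bash
python3 - <<'E'
from h import *
hang(.032);hang(0)
c=env.read_camera("scene"); pickle.dump(c,open("s12.pkl","wb")); crop(c,"s12.png",330,270,450,360,6)
E
```

```text
TCP [0.507  0.3193 0.0969] now [0.5059 0.3197 0.0987] d [-0.     -0.0004  0.0021] rot [ 0.0009  0.0012 -0.0001] q [ 0.57  0.22 -0.65  0.24 -0.31  0.56] F [ 0.2 -0.3 -0.6]
TCP [0.5237 0.3183 0.0697] now [0.5059 0.3197 0.0987] d [-0.     -0.0004  0.0341] rot [ 0.0009  0.0012 -0.0001] q [ 0.57  0.22 -0.65  0.24 -0.31  0.56] F [ 0.2 -0.3 -0.6]
```

View pics/s12.png

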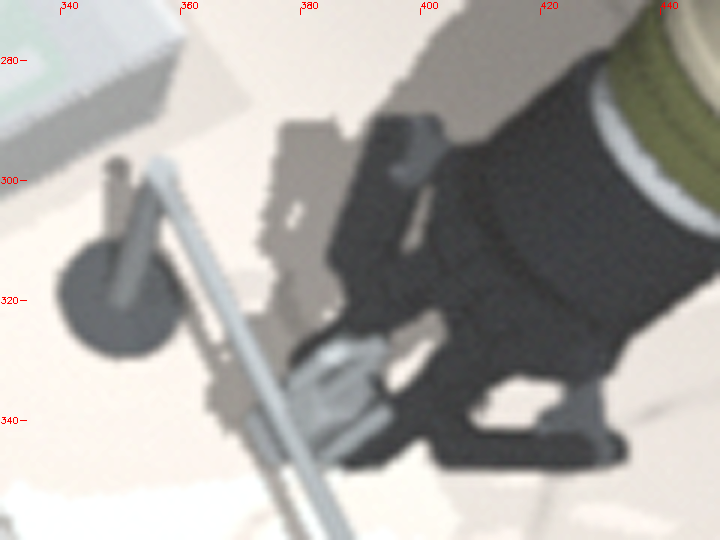

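The bar crosses in front of the padlock body at about (378,340). I'll compare this with where the model puts the lock's points.

```bash
python3 - <<'E'
from h import *
c=pickle.load(open("s12.pkl","rb")); s=env.get_state(); q=s["orientation"]; M=Ro.from_quat([q[1],q[2],q[3],q[0]]).as_matrix()
def L(x,y,z): return s["tcp_pos"]+M@np.array([-(x+.0058),y,-(z-.0296)])
for n,p in dict(legend=(.039,0,.041),legtop=(.039,0,.055),crown=(.026,0,.064),fixtop=(.013,0,.055),fixbot=(.013,0,.034),b1=(.02,.01,0),b2=(.02,-.01,0),b3=(.02,.01,.034),b4=(.02,-.01,.034),b5=(-.02,.01,.034),b6=(-.02,-.01,.034)).items(): 
    u,v=proj(c,L(*p)); print(n,L(*p).round(4),"crop",round((u-330)*6),round((v-270)*6))
for y in (-.09,0,.09):
    u,v=proj(c,(.538+.058*y,.3175+y,.11)); print("bar",round((u-330)*6),round((v-270)*6))
E
```

```text
legend [0.538  0.3179 0.132 ] crop 292 379
legtop [0.5307 0.3183 0.1439] crop 319 357
crown [0.515  0.3192 0.1448] crop 363 340
fixtop [0.5086 0.3196 0.1303] crop 371 351
fixbot [0.5196 0.319  0.1124] crop 331 383
b1 [0.5439 0.3276 0.0871] crop 267 462
b2 [0.5428 0.3077 0.0871] crop 240 408
b3 [0.5261 0.3286 0.1161] crop 331 412
b4 [0.525  0.3087 0.1161] crop 303 358
b5 [0.4921 0.3306 0.0951] crop 409 402
b6 [0.491  0.3107 0.0951] crop 380 349
bar 160 169
bar 279 403
bar 412 663
```

Prediction and picture agree (bar at u≈278 for v=403, lower body corners at about (245,415) and (275,462)). Continue along the tool axis.

Call:
tcp_steps(ticks=[0, 0, 0.25, 0, 0, 0, 0, 0, 0.5, 0, 0, 0, 0, 0, 0.75, 0, 0, 0, 0, 0, 1, 0, 0, 0, 0, 0, 1, 0, 0, 0])

```text
clock: 40.75
tcp_pos: [0.5162, 0.3187, 0.0806]
orientation: [0.271, 0.028, 0.962, -0.008]
wrist_force: [0.4, 0.6, -0.8]
finger_gap: 0.0186
grip_force: 58.8
```

Call:
tcp_steps(ticks=[0, 0, 0.2, 0, 0, 0, 0, 0, 0.4, 0, 0, 0, 0, 0, 0.55, 0, 0, 0, 0, 0, 0.55, 0, 0, 0])

```text
clock: 41.25
tcp_pos: [0.522, 0.3186, 0.0716]
orientation: [0.272, 0.028, 0.962, -0.008]
wrist_force: [-0.1, -0.0, -1.2]
finger_gap: 0.0192
grip_force: 58.8
```

```bash
python3 -c "
from h import *
hang(0)"
```

```text
TCP [0.5237 0.3183 0.0697] now [0.522  0.3186 0.0716] d [-0.0004 -0.0002  0.0026] rot [ 0.0004  0.0005 -0.    ] q [ 0.55  0.28 -0.66  0.17 -0.3   0.54] F [-0.1 -0.  -1.2]
```

To row units: 0.003 m is 0.15, 0.0015 m is 0.075.

Call:
tcp_steps(ticks=[0, 0, 0.075, 0, 0, 0, 0, 0, 0.15, 0, 0, 0, 0, 0, 0.15, 0, 0, 0])

```text
clock: 41.62
tcp_pos: [0.5237, 0.3187, 0.0695]
orientation: [0.272, 0.028, 0.962, -0.007]
wrist_force: [-0.2, 0.6, 0.1]
finger_gap: 0.0191
grip_force: 59.0
```

Call:
tcp_steps(ticks=[0, 0, 0.05, 0, 0, 0, 0, 0, 0.1, 0, 0, 0, 0, 0, 0.1, 0, 0, 0])

```text
clock: 42.0
tcp_pos: [0.5246, 0.3188, 0.0689]
orientation: [0.273, 0.028, 0.962, -0.007]
wrist_force: [-8.5, -1.0, 8.7]
finger_gap: 0.0192
grip_force: 61.0
```

```bash
python3 -c "
from h import *
hang(0)"
```

```text
TCP [0.5237 0.3183 0.0697] now [0.5246 0.3188 0.0689] d [ 0.0003 -0.0005 -0.0011] rot [ 0.0009  0.0024 -0.    ] q [ 0.55  0.29 -0.66  0.16 -0.3   0.54] F [-8.5 -1.   8.7]
```

The crown is resting on the bar (12 N along the hook's axis, at the expected depth). Ease off, release and retreat along the tool axis.

To row units: -0.0015 m is -0.075.

Call:
tcp_steps(ticks=[0, 0, -0.075, 0, 0, 0, 0, 0, -0.075, 0, 0, 0])

```text
clock: 42.25
tcp_pos: [0.524, 0.3187, 0.0693]
orientation: [0.272, 0.028, 0.962, -0.007]
wrist_force: [-2.3, 0.5, 3.0]
finger_gap: 0.0189
grip_force: 59.3
```

Call:
tcp_steps(ticks=[0, 0, 0, 0, 0, 0, 0, 0, 0, 0, 0, 0, 0, 0, 0, 0, 0, 0, 0, 0, 0, 0, 0, 0], finger_gap=0.05)

```text
clock: 42.75
tcp_pos: [0.5239, 0.3185, 0.0688]
orientation: [0.272, 0.028, 0.962, -0.008]
wrist_force: [0.2, 0.2, 0.1]
finger_gap: 0.0499
grip_force: 0.0
```

Call:
tcp_steps(ticks=[0, 0, -0.5, 0, 0, 0, 0, 0, -1.25, 0, 0, 0, 0, 0, -2.5, 0, 0, 0, 0, 0, -4, 0, 0, 0, 0, 0, -6, 0, 0, 0, 0, 0, -7.5, 0, 0, 0, 0, 0, -7.5, 0, 0, 0, 0, 0, -7.5, 0, 0, 0])

```text
clock: 43.75
tcp_pos: [0.4452, 0.3231, 0.197]
orientation: [0.272, 0.028, 0.962, -0.007]
wrist_force: [-0.1, -0.2, -0.0]
finger_gap: 0.0499
grip_force: 0.0
```

```bash
python3 - <<'E'
from h import *
c=env.read_camera("scene"); pickle.dump(c,open("s13.pkl","wb"))
a=c["image"].astype(int)
# compare with first scene image: changed regions; print lock grey map around bar
s0=pickle.load(open("scene0.pkl","rb"))["image"].astype(int)
d=(np.abs(a-s0).sum(2)>70).astype(np.uint8); d[:, :]=cv2.morphologyEx(d,cv2.MORPH_OPEN,np.ones((2,2),np.uint8))
k,l,st,ce=cv2.connectedComponentsWithStats(d[285:400,330:450])
for i in range(1,k):
    if st[i,4]>25: print(st[i]+[330,285,0,0,0],ce[i]+[330,285])
# expected lock silhouette hanging at tilt .66 about bar
h=np.array([np.cos(-.058),np.sin(-.058),0]);up=np.array([0,0,1.]);f=.6
X=np.cos(f)*h+np.sin(f)*up;Z=-np.sin(f)*h+np.cos(f)*up;Y=np.cross(Z,X)
for p in ((.02,0,0),(-.02,0,0),(-.02,0,.034),(.02,0,.034),(.026,0,.064),(.039,0,.041)):
    P=np.array([.538,.319,.1045])+X*(p[0]-.026)+Y*p[1]+Z*(p[2]-.051); print(p,P.round(3),proj(c,P).round(1))
E
```

```text
[330 285  14   8  59] [334.37288136 287.20338983]
[ 390  285   60   53 1691] [421.51685393 308.01419279]
[357 331  25  26 362] [368.33701657 345.89226519]
[379 336   7  13  59] [382.11864407 340.50847458]
(0.02, 0, 0) [0.562 0.318 0.059] [362.2 350.8]
(-0.02, 0, 0) [0.529 0.32  0.036] [374.6 349.2]
(-0.02, 0, 0.034) [0.51  0.321 0.064] [385.1 341.4]
(0.02, 0, 0.034) [0.543 0.319 0.087] [372.8 342.8]
(0.026, 0, 0.064) [0.531 0.319 0.115] [380.7 335.6]
(0.039, 0, 0.041) [0.554 0.318 0.104] [369.  341.7]
```

Careful with the scale: shifts go in units of 20 mm and turns go in units of 0.05 rad. That gives: -0.04 m is -2, -0.02 m is -1.

Call:
tcp_steps(ticks=[0, 0, -1, 0, 0, 0, 0, 0, -2, 0, 0, 0, 0, 0, -2, 0, 0, 0, 0, 0, -2, 0, 0, 0, 0, 0, -2, 0, 0, 0, 0, 0, -2, 0, 0, 0, 0, 0, -2, 0, 0, 0, 0, 0, -2, 0, 0, 0], lines="1,1")

```text
clock: 44.8
```

```bash
python3 - <<'E'
from h import *
c=env.read_camera("scene"); s=pickle.load(open("s13.pkl","rb"))
D=np.abs(c["image"].astype(int)-s["image"])[325:365,345:390].sum(2); print("motion px",(D>60).sum())
s0=pickle.load(open("scene0.pkl","rb"))["image"].astype(int); d=(np.abs(c["image"].astype(int)-s0).sum(2)>70)[325:365,345:395]
def hull(O,X,Y,Z):
    P=[O+X*x+Y*y+Z*z for x,y,z in [(a,b,e) for a in(-.02,.02) for b in(-.01,.01) for e in(0,.034)]]
    return cv2.convexHull(np.array([proj(c,p)-(345,325) for p in P],np.float32)).astype(int)
h=np.array([np.cos(-.058),np.sin(-.058),0]);up=np.array([0,0,1.])
for f in (.4,.5,.6,.7,.8):
    X=np.cos(f)*h+np.sin(f)*up;Z=-np.sin(f)*h+np.cos(f)*up;O=np.array([.538,.319,.1045])-X*.026-Z*.051
    m=np.zeros(d.shape,np.uint8); cv2.fillPoly(m,[hull(O,X,np.cross(Z,X),Z)],1); print(f,"body covered by change",d[m>0].mean().round(2))
for O in ((.52,.319,0),(.545,.319,0)):
    m=np.zeros(d.shape,np.uint8); cv2.fillPoly(m,[hull(np.array(O),h,np.cross(up,h),up)],1); print("fallen",d[m>0].mean().round(2))
for r in d: print("".join("#" if x else "." for x in r))
E
```

```text
motion px 0
0.4 body covered by change 0.61
0.5 body covered by change 0.68
0.6 body covered by change 0.76
0.7 body covered by change 0.8
0.8 body covered by change 0.79
fallen 0.53
fallen 0.42
..................................................
..................................................
..................................................
..................................................
..................................................
......................###.........................
......................####........................
..................###..####.......................
.................####..####.......................
................#####....###......................
...............######....###..##########..........
...............#######...#######.#######..........
...............########..####....#######..........
...............########..####....#######..........
...............#########..####...######...........
..............##########...####...####............
..............##########...####...####............
............#############.
[... 446 characters left out ...]
.######################..............
................###################...............
.................################.................
.................###############..................
..................#############...................
..................................................
..................................................
..................................................
..................................................
..................................................
..................................................
..................................................
..................................................
..................................................
```

```bash
python3 -c "
from workcell import env
print(env.hand_in())"
```

```text
the job is handed in; nothing more can be done
None
```

I handed the job in at about 45 s of the 210 s: all four cassettes are in their own pockets, the lid is shut, the padlock hangs still on the rail bar, and I saw no bystander disturbed. No verdict came back.

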